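# Feed gift cartons through the inspection tunnel with the push stick and log the batch

### The job

Inspect every gift carton: lay it on the tunnel's infeed plate and push it lying flat, end first, right through the low guarded opening with the wooden push stick until it is fully out on the far side under the wire guard, never reaching into the guard with the fingers. When all the cartons are through, log the batch by swinging the tally counter's sprung lever to its stop and letting it spring back. Finish with the push stick lying along the middle of its rubber mat, right way up, and leave the cup, the ties and the label roll where they are.

Things in the scene. Friction and masses are not known exactly. Their poses are not given: they have to be found in the camera images.
- pack0: flat cardboard gift carton with a paper band, 84 (own x) x 52 (y) x 34 mm (z), about 0.12 kg; origin at the centre of its underside, z up. Two or three cartons are present; the absent ones read None. Cartons are alike and may go in any order
- pack1: a carton like pack0
- pack2: a carton like pack0
- checker: fixed inspection tunnel; cartons travel along its own +y (robot's left). Origin on the table under the centre of its white head: 132 mm wide (x), 80 long (y -40 to +40), 81 high, with a straight opening 64 wide and 46 high above the 5 mm thick steel bed. Beyond it an outfeed lane 64 wide under wires runs to an end stop at y +355: room for three cartons, a new one pushes the earlier ones on
- mouth (a point): centre of the infeed opening at bed level, checker frame (0, -40, 5) mm. Before it the open infeed plate, 150 mm wide, y -210 to -40; two guides 24 mm high narrow from about 120 mm apart at y -90 to 64 at the opening. Lay a carton flat before them: centre at about (0, -140), long side along y within 0.2 rad
- exit (a point): centre of the far end of the opening at bed level, checker frame (0, +40, 5) mm. A carton is fully out when its centre is at y +82 or more (rear end past y +40)
- stick: wooden push stick, 0.18 kg, 200 mm long, starts on the mat. Origin under its sole below the handle; own x points from handle to pushing face, z up. Sole x -30 to +170, 36 mm wide (56 from x -30 to +34), 12 thick; pushing face at x +170, 44 wide, 32 high; handle an upright block 56 long (x), 24 wide (y), z 12 to 86, gripped across y. All but the handle fits through the opening
- stick_tip (a point): middle of the pushing face, stick frame (170, 0, 16) mm
- stick_mid (a point): middle of the stick's length on the underside, stick frame (70, 0, 0) mm
- mat: fixed dark rubber mat, 240 (own x) x 100 (y) x 5 mm; origin at the centre of its underside
- lever (a joint): angle of the tally counter's lever, rad: 0 at rest, 1.2 at its stop, growing anticlockwise seen from above; its spring brings it back to 0 (about 3 N at the knob near the stop)
- knob (a point): on the axis of the upright black knob at the end of the lever, 70 mm from the pivot and at mid grip height; knob 16 mm across, from 19 mm below this point to 15 mm above it. At rest the lever points roughly to the robot
- lever_pivot (a point): on the lever's upright pivot axis, level with the knob point; the counter is a fixed round aluminium body, 76 mm across and 42 mm high, under it
- cup: small measuring cup, 55 mm across and 40 mm high, origin under its centre; bystander
- ties: bundle of gold bag ties, 14 x 96 x 14 mm, origin under its centre; bystander
- roll: label roll lying flat, 70 x 77 x 28 mm, origin under its centre; bystander
There are look-alikes about, which are no part of the job. What is shaped like the pack0 but orange is not meant.

How it is judged:
On the way, in this order (a step that is already met when the one before it is completed fails the run):
1. every carton is out beyond the guard, the last one driven by the push stick (its pushing face inside the opening) (y of each of pack0, pack1, pack2 in the frame of checker above 0.078 m and x of pack0 in the frame of checker between -0.02 and 0.02 m and z of each of pack0, pack1, pack2 in the frame of checker below 0.012 m and angle between each of pack0, pack1, pack2's own z axis and vertical below 0.15 rad and x of pack1 in the frame of checker between -0.02 and 0.02 m and x of pack2 in the frame of checker between -0.02 and 0.02 m and y of stick_tip in the frame of checker above -0.02 m and x of stick_tip in the frame of checker between -0.032 and 0.032 m and z of stick_tip in the frame of checker below 0.051 m), for 0.1 s.
2. the lever is swung to its stop (value of joint lever above 1.1 rad), for 0.1 s.
3. the lever has sprung back (value of joint lever below 0.1 rad), for 0.2 s.
At the end, for the whole second after the job is handed in: Every carton lies flat in the outfeed lane, centre 78 mm or more past the head's centre; lever within 0.1 rad of rest; stick at rest, upright (0.12 rad) on the mat, its middle within 40 mm along and 30 mm across of the mat's centre, along it within 0.25 rad (y of each of pack0, pack1, pack2 in the frame of checker above 0.078 m and x of pack0 in the frame of checker between -0.02 and 0.02 m and z of each of pack0, pack1, pack2 in the frame of checker below 0.012 m and angle between each of pack0, pack1, pack2's own z axis and vertical below 0.15 rad and x of pack1 in the frame of checker between -0.02 and 0.02 m and x of pack2 in the frame of checker between -0.02 and 0.02 m and value of joint lever below 0.1 rad and x of stick_mid in the frame of mat between -0.04 and 0.04 m and y of stick_mid in the frame of mat between -0.03 and 0.03 m and z of stick_mid in the frame of mat between 0 and 0.012 m and angle between stick's own z axis and vertical below 0.12 rad and angle between the x axis of stick and the x axis of mat, either way round below 0.25 rad and linear speed of stick below 0.02 m/s); the robot touches nothing.
It fails at once if fingers touch pack0 once half of it or more is inside the guard (contact force between the fingers and pack0 above 0.5 N and y of pack0 in the frame of checker above -0.04 m and z of pack0 in the frame of checker below 0.03 m and x of pack0 in the frame of checker between -0.035 and 0.035 m).
It fails at once if fingers touch pack1 once half of it or more is inside the guard (contact force between the fingers and pack1 above 0.5 N and y of pack1 in the frame of checker above -0.04 m and z of pack1 in the frame of checker below 0.03 m and x of pack1 in the frame of checker between -0.035 and 0.035 m).
It fails at once if fingers touch pack2 once half of it or more is inside the guard (contact force between the fingers and pack2 above 0.5 N and y of pack2 in the frame of checker above -0.04 m and z of pack2 in the frame of checker below 0.03 m and x of pack2 in the frame of checker between -0.035 and 0.035 m).
It fails at once if the measuring cup, the ties or the label roll is pushed more than 3 cm from its place (distance of any of cup, ties, roll from where it was at the start of the episode above 0.03 m).
Of pack0, pack1, pack2 only 2 to 3 are there at a start; the rules pass over those that are not, and their reading is None.
At some moment in a run one of pack0, pack1, pack2 may be knocked a few centimetres aside while the robot is not near it.
Once in a run the grip may slacken for a moment while it holds something.
It also fails if it takes over 210 s, if anything falls off the work surface, if the arm or the gripper's body presses on something with over 40 N, if the wrist force passes 120 N, or if a joint passes its speed limit or range.

### The arm

A 6-joint arm with a two-finger parallel gripper is mounted at the origin on a cart in front of the work surface, level with it; the furniture and walls round the work are solid. World frame = base frame: x ahead of the robot, y to its left, z up, the work surface at z = 0. Lengths are in m, angles in rad, forces in N, time in s.
With the tool pointing down it reaches from about 0.4 to 0.825 m from the base axis. Payload 7 kg.
Tool frame: the origin (TCP) lies between the finger pads; the fingertips stand 25 mm ahead of it and the grasp point (between the pads) lies 6 mm ahead of it (arm.tip_extent is the z of the fingertips in the tool frame, in m); z points along the fingers, x is the direction in which the jaws open and shut, and the axes are right-handed (so a half turn about z gives the same grasp; the last joint's range is limited). The gripper opens to 88 mm and grips with 3 to 60 N. Pads are 19 mm wide; open, the fingers measure 130 mm over their backs; the gripper's body (78 mm by 193 mm) begins 47 mm behind the grasp point.
Start: joints at [-0.855, 0.359, 0.012, 0, -1.224, -0.288], TCP at [0.28, -0.614, 0.252] pointing down, gripper open.
Joint ranges: [-3.07, 3.07], [-1.43, 2.12], [-1.02, 1.25], [-3.03, 1.67], [-3.05, -0], [-3.03, 3.03]. Speed limits (rad/s): [2.39, 2.39, 3.01, 3.14, 3.14, 3.14].

### API

Orientations are given as [roll, pitch, yaw] about the fixed x, y, z axes, in that order (R = Rz(yaw) Ry(pitch) Rx(roll)).
In Python, from station import monitor, grab_frame, job_done, arm gives the robot as it stands.
- The arm moves only by the shell command python3 -m jog 'ROWS' [FORCE]. ROWS is JSON, a list that holds one entry, the list of rows, each a list of 7 numbers: the shift along the world's x, y, z in m, then the turn, a rotation vector about the world's x, y, z in rad, then the opening, from 0 (shut) to 1 (fully open). In form: [[[dx, dy, dz, ax, ay, az, claw], ...]]. A call has 1 to 20 rows; each row shifts and turns the commanded pose from where the row before left it; what a row does not reach is not made up. A row lasts 1/8 s, in which the tool goes at most 62.5 mm and 10.7 degrees, less where a joint would pass 70% of its speed; a pose out of reach is approached as far as the arm can. A call is refused whole if a number of a shift passes 0.0625 or a number of a turn 0.188, either way. A call with a gripper value outside its range is refused whole. The fingers move at their own pace and stop on an object; FORCE is the grip in N (left out, the last holds). Time passes only in rows, so rows that do not move let the fingers close. It gives the time, the measured TCP pose, the force and the opening at its end, in the units of the state.
- monitor.get_state(): the state, without advancing time (a new reading comes with each control period).
- grab_frame(name): name is "side" or "top" or "wrist"; returns a dict with "pixels" (400x640x3 uint8, red, green, blue), "K" (3x3 intrinsics, pixels), "view" (4x4, takes a point from world to camera coordinates); the wrist camera has in their place "hand_eye" (4x4, takes a point from camera to tool coordinates, whose origin is the TCP and whose axes are the tool frame's). Camera axes: x right, y down, z forward; pixel columns grow to the right and rows downward; lengths in m; the calibration is good to about 2 mm. A picture is of the moment at which its call begins: read the wrist's pose just before it. There is no depth.
- job_done(): hands the job in, once; it reports no verdict.
The state is a dict: "t": time; "q": joint angles; "qd": joint speeds; "joint_efforts": joint torques, N m; "eef_pos": TCP position; "ee_rot": TCP orientation; "force": force on the tool from outside, world axes, zero at the start; "moment": the same for the moment, N m; "width": finger opening in m.
Only numpy, scipy, OpenCV 4.12 (cv2) and the standard library are available. Lean on these libraries where they do the work, as an engineer would, in place of code of your own. Each camera call takes 0.05 s, during which the arm holds its last target.

## Working session

There is one attempt and no reset: what is moved stays moved. The work goes in short steps, Python scripts to look and compute and a shell command to move; the robot and the scene stay as the last step left them, time stands still between calls to the robot, and variables do not carry over. Pictures are saved under pics/ and viewed, and the job is handed in when it is done.

```bash
ls; mkdir -p pics; python3 - <<'E'
from station import monitor, grab_frame, arm
import cv2
s=monitor.get_state();print(s); print(arm, arm.tip_extent)
for n in ("side","top","wrist"):
    f=grab_frame(n); cv2.imwrite(f"pics/{n}0.png",f["pixels"][:,:,::-1]); print(n,f["K"].tolist(),(f.get("view") if "view" in f else f["hand_eye"]).tolist())
E
```

```text
pics
{'t': 0.0, 'q': array([-8.54911384e-01,  3.59421402e-01,  1.10606985e-02, -3.19031214e-04,
       -1.22409173e+00, -2.88108048e-01]), 'qd': array([-1.76952406e-03,  5.42110060e-04, -2.72528011e-06, -1.67610098e-03,
        2.74895400e-04, -3.49536812e-04]), 'joint_efforts': array([ 1.07157219e-03, -5.82715917e+01,  2.93065041e+01,  6.99700803e+00,
        7.05625236e-03, -1.87296123e-04]), 'eef_pos': array([ 0.27981696, -0.61378715,  0.25060673]), 'ee_rot': array([-3.14140959e+00, -1.67306870e-03,  1.99846441e+00]), 'force': array([-0.37640691,  0.33433075,  0.24451518]), 'moment': array([-0.02103501,  0.00432035,  0.03531957]), 'width': 0.08790921432174653}
<Robot object at 0x7f256e9cfa10> 0.025
side [[392.5774857518181, 0.0, 318.3800686402357], [0.0, 392.5774857518181, 196.63151963931446], [0.0, 0.0, 1.0]] [[-0.97803506217275, -0.20825316806328648, 0.008833750752082887, 0.5488407026907024], [-0.11064207625579302, 0.4827665845928236, -0.8687316937710904, 0.10797260362592073], [0.17665148774508702, -0.8506274406531833, -0.49520420947853694, 1.211069175385], [0.0, 0.0, 0.0, 1.0]]
top [[412.31670752766365, 0.0, 312.53757374538174], [0.0, 412.31670752766365, 194.6985323322583], [0.0, 0.0, 1.0]] [[0.01270678747305465, -0.9998974506252754, -0.006604981846245786, 0.06858259800610876], [-0.998132733330099, -0.012289122875950433, -0.0598333027161698, 0.5525752833243333], [0.05974599741488657, 0.007352937645214318, -0.9981865307150191, 1.2500907769782097], [0.0, 0.0, 0.0, 1.0]]
wrist [[340.6501881843822, 0.0, 315.1460525574776], [0.0, 340.6501881843822, 198.70010102860647], [0.0, 0.0, 1.0]] [[0.9999997114649907, 0.0003639836254676717, -0.0006667727172575657, 0.00012000988393556788], [-0.0001667094790588583, 0.9614894583417738, 0.27484176121105164, -0.07440436888243956], [0.000741132839428565, -0.274841570752249, 0.961489241597924, -0.13157295909573846], [0.0, 0.0, 0.0, 1.0]]
```

View pics/top0.png

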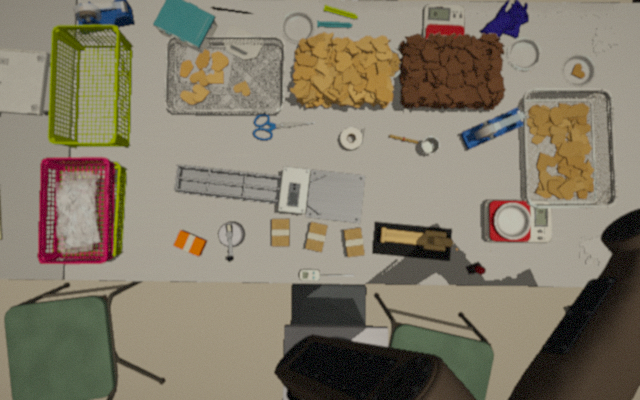

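View pics/side0.png

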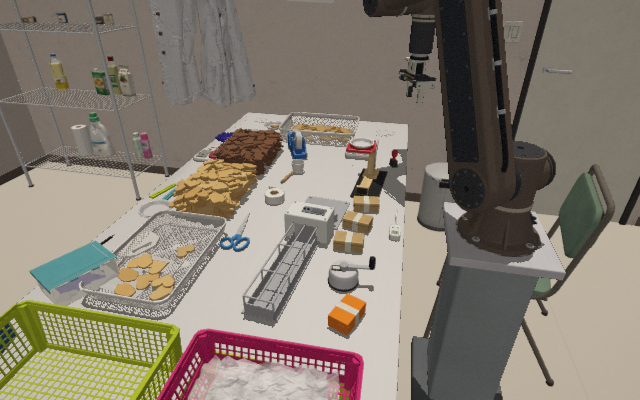

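View pics/wrist0.png

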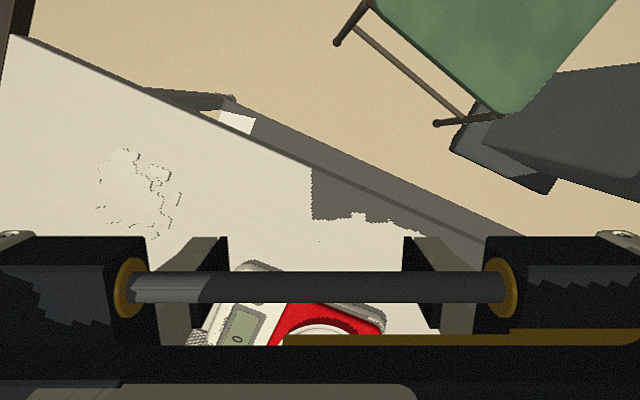

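The top view shows three brown cartons at (280,233), (316,237) and (353,241), with an orange look-alike at (190,243). The tunnel head is at (294,190) with the outfeed to its left. The stick is on its mat at (412,240), and the counter is at (231,235) with its knob near (230,257). I'll enlarge this area.

```bash
cat > h.py <<'E'
import numpy as np, cv2
from station import monitor, grab_frame
from scipy.spatial.transform import Rotation as R
def cam(n):
    s=monitor.get_state(); f=grab_frame(n)
    if n=="wrist":
        T=np.eye(4);T[:3,:3]=R.from_euler('xyz',s['ee_rot']).as_matrix();T[:3,3]=s['eef_pos']
        V=np.linalg.inv(T@f['hand_eye'])
    else: V=f['view']
    return f['pixels'],f['K'],V
def ray(uv,K,V,z):
    uv=np.atleast_2d(uv).astype(float)
    d=np.c_[uv,np.ones(len(uv))]@np.linalg.inv(K).T@V[:3,:3]
    c=-V[:3,:3].T@V[:3,3]
    return c+d*((z-c[2])/d[:,2])[:,None]
def proj(p,K,V):
    p=np.atleast_2d(p); q=(p@V[:3,:3].T+V[:3,3])@K.T
    return q[:,:2]/q[:,2:]
def crop(img,x0,y0,x1,y1,s,name):
    c=cv2.resize(img[y0:y1,x0:x1],None,fx=s,fy=s,interpolation=cv2.INTER_CUBIC)
    cv2.imwrite(name,c[:,:,::-1])
E
python3 - <<'E'
from h import *
p,K,V=cam("top"); crop(p,165,155,325,275,5,"pics/topA.png"); crop(p,305,155,465,275,5,"pics/topB.png")
p,K,V=cam("side"); crop(p,230,130,430,280,4,"pics/sideA.png")
E
```

```text
(no output)
```

View pics/topA.png

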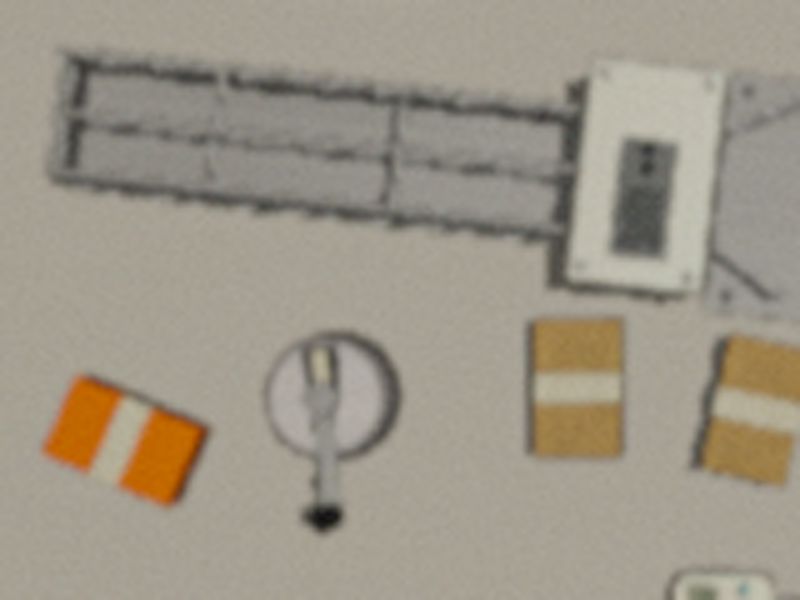

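View pics/topB.png

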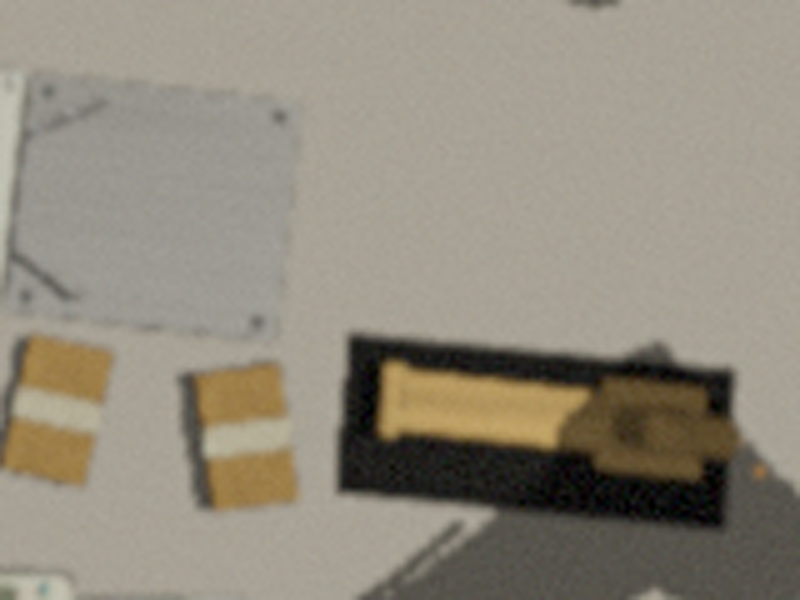

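View pics/sideA.png

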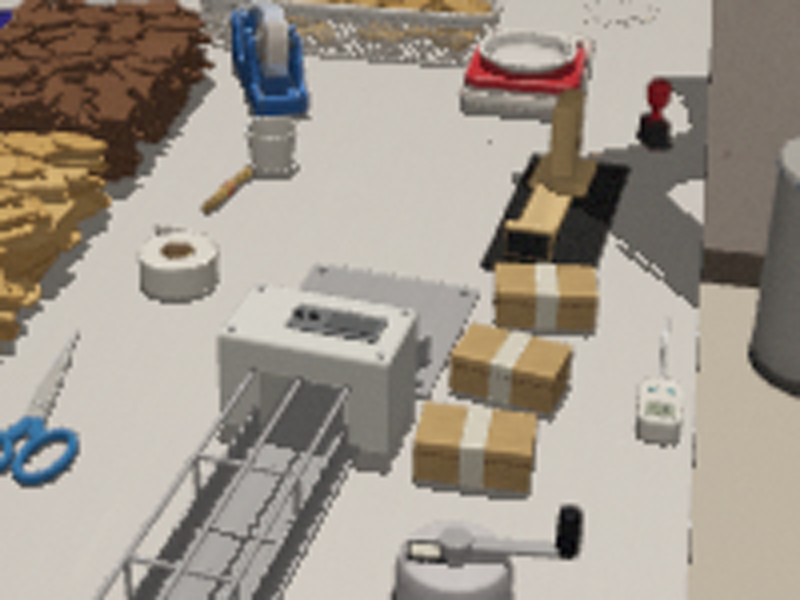

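```bash
cat > meas.py <<'E'
from h import *
p,K,V=cam("top")
hsv=cv2.cvtColor(p,cv2.COLOR_RGB2HSV)
m=cv2.inRange(hsv,(10,85,90),(24,255,255)); 
roi=np.zeros_like(m); roi[150:275,160:372]=255; m&=roi
m=cv2.morphologyEx(m,cv2.MORPH_CLOSE,np.ones((11,11)))
for c in cv2.findContours(m,cv2.RETR_EXTERNAL,cv2.CHAIN_APPROX_NONE)[0]:
    if cv2.contourArea(c)<100: continue
    r=cv2.minAreaRect(c); b=cv2.boxPoints(r); w=ray(b,K,V,.034)
    e=[w[1]-w[0],w[2]-w[1]]; L=[np.linalg.norm(x) for x in e]; l=e[int(np.argmax(L))]
    print("brown",np.round(r[0],1),"ctr",np.round(w.mean(0),4),"LxW",np.round(sorted(L),4),"yaw",round((np.arctan2(l[1],l[0])+np.pi/2)%np.pi-np.pi/2,3))
E
python3 meas.py; python3 - <<'E'
from h import *
p,K,V=cam("top")
# zoom coords -> px : u=(X+.5)/5-.5+x0
def z(X,Y,x0,y0): return ((X+.5)/5-.5+x0,(Y+.5)/5-.5+y0)
A=lambda X,Y:z(X,Y,165,155); B=lambda X,Y:z(X,Y,305,155)
h=ray([A(592,58),A(726,72),A(700,294),A(566,280)],K,V,.081); print("head",h.round(4).tolist())
print(np.linalg.norm(np.diff(h[[0,1,2,3,0]],axis=0),axis=1).round(3), h.mean(0))
q=ray([A(728,75),A(704,305),B(300,100),B(275,345)],K,V,.005); print("plate",q.round(4).tolist())
print("outfeed end", ray([A(60,55),A(48,180)],K,V,.005).round(4).tolist())
m=ray([B(350,335),B(733,372),B(722,526),B(338,490)],K,V,.005);print("mat",m.round(4).tolist(),m.mean(0),np.linalg.norm(np.diff(m[[0,1,2,3,0]],axis=0),axis=1).round(3))
s=ray([B(387,360),B(380,440)],K,V,.005+.032);print("tip top corners",s.round(4).tolist())
print("knob",ray([A(322,517)],K,V,.08).round(4)," body",ray([A(327,395)],K,V,.042).round(4))
E
```

```text
brown [189.5 242.7] ctr [0.4011 0.4446 0.034 ] LxW [0.0553 0.089 ] yaw 1.184
brown [353.5 242. ] ctr [ 0.4096 -0.0497  0.034 ] LxW [0.0528 0.082 ] yaw 0.139
brown [315.6 236.5] ctr [0.4248 0.0644 0.034 ] LxW [0.0522 0.0818] yaw -0.195
brown [279.5 232. ] ctr [0.4368 0.1736 0.034 ] LxW [0.0514 0.0781] yaw 0.016
head [[0.6304, 0.1626, 0.081], [0.6231, 0.084, 0.081], [0.4931, 0.0974, 0.081], [0.5002, 0.1756, 0.081]]
[0.079 0.131 0.078 0.131] [0.5616909  0.12989441 0.081     ]
plate [[0.6305, 0.0838, 0.005], [0.4874, 0.0968, 0.005], [0.6169, -0.0854, 0.005], [0.4648, -0.0708, 0.005]]
outfeed end [[0.6381, 0.501, 0.005], [0.5599, 0.5059, 0.005]]
mat [[0.4716, -0.117, 0.005], [0.4518, -0.3527, 0.005], [0.3576, -0.3453, 0.005], [0.3764, -0.11, 0.005]] [ 0.41436937 -0.2312288   0.005     ] [0.237 0.095 0.236 0.095]
tip top corners [[0.457, -0.1347, 0.037], [0.4091, -0.1306, 0.037]]
knob [[0.3613 0.3146 0.08  ]]  body [[0.4303 0.3213 0.042 ]]
```

```bash
python3 -m jog '[[[0.0283,0.0523,0,0,0,-0.0685,1],[0.0283,0.0523,0,0,0,-0.0685,1],[0.0283,0.0523,0,0,0,-0.0685,1],[0.0283,0.0523,0,0,0,-0.0685,1],[0.0283,0.0523,0,0,0,-0.0685,1],[0.0283,0.0523,0,0,0,-0.0685,1],[0,0.0525,-0.01,0,0,0,1],[0,0.0525,-0.01,0,0,0,1],[0,0.0525,-0.01,0,0,0,1],[0,0.0525,-0.01,0,0,0,1],[0,0.0525,-0.01,0,0,0,1],[0,0.0525,-0.01,0,0,0,1],[0,0.0525,-0.01,0,0,0,1],[0,0.0525,-0.01,0,0,0,1],[0,0.0525,-0.01,0,0,0,1],[0,0,0,0,0,0,1]]]' 20; python3 - <<'E'
from h import *
print(monitor.get_state())
p,K,V=cam("wrist"); cv2.imwrite("pics/w1.png",p[:,:,::-1])
E
```

```text
t: 2.35
eef_pos: [0.4497, 0.175, 0.161]
ee_rot: [-3.141, 0.0, 1.591]
force: [0.0, -0.3, 0.4]
width: 0.0876
{'t': 2.35, 'q': array([ 7.79913300e-01,  1.24609748e-01, -5.28526860e-01,  9.76492638e-06,
       -9.18125809e-01, -2.33016685e+00]), 'qd': array([-0.04879576, -0.02792245, -0.02280953, -0.00232968, -0.02280766,
        0.04109232]), 'joint_efforts': array([  1.24448743, -33.903265  ,  25.2238065 ,   5.85705042,
         0.24425643,  -0.57769496]), 'eef_pos': array([0.44969191, 0.17501135, 0.16097522]), 'ee_rot': array([-3.14125995e+00,  3.26511285e-04,  1.59134509e+00]), 'force': array([ 0.02560826, -0.29412331,  0.35291201]), 'moment': array([-0.12498475,  0.03024766, -0.01115269]), 'width': 0.08759580910180152}
```

View pics/w1.png

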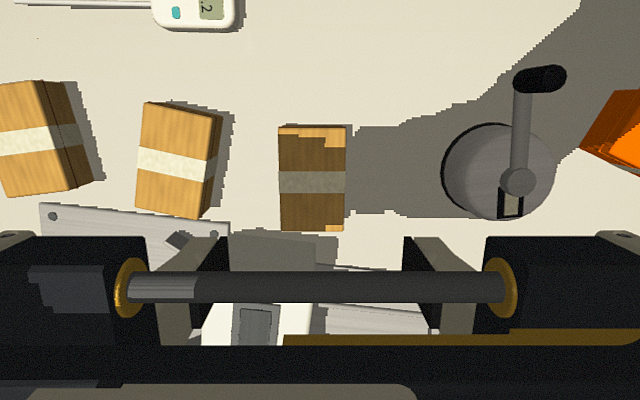

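The wrist picture shows carton A at about (278–346, 125–231), the two other cartons to its left, and the counter lever to its right. The orange look-alike is at the right edge. I'll cast carton A's corners onto z = 0.034.

```bash
python3 - <<'E'
from h import *
s=monitor.get_state()
p,K,V=cam("wrist")
w=ray([(278,126),(346,125),(345,231),(279,231)],K,V,.034);print(w.round(4).tolist(),w.mean(0))
w=ray([(540,79),(516,181)],K,V,.08);print(w.round(4).tolist())
# 2-view knob
P,KT,VT=cam("top"); 
print(proj([s['eef_pos']],KT,VT))
E
```

```text
[[0.3933, 0.1445, 0.034], [0.3916, 0.1951, 0.034], [0.4758, 0.198, 0.034], [0.4769, 0.1444, 0.034]] [0.43438986 0.17050259 0.034     ]
[[0.3598, 0.3042, 0.08], [0.4216, 0.3013, 0.08]]
[[275.54623629 228.69973906]]
```

```bash
python3 -m jog '[[[-0.007,-0.002,-0.033,0,0,0,1],[-0.008,-0.002,-0.033,0,0,0,1],[0,0,-0.033,0,0,0,1],[0,0,-0.033,0,0,0,1],[0,0,0,0,0,0,1],[0,0,0,0,0,0,0],[0,0,0,0,0,0,0],[0,0,0,0,0,0,0],[0,0,0,0,0,0,0],[0,0,0,0,0,0,0]]]' 25
```

```text
t: 3.75
eef_pos: [0.4353, 0.1687, 0.0302]
ee_rot: [3.14, -0.001, 1.588]
force: [-2.0, 1.6, 7.9]
width: 0.0521
```

```bash
python3 -m jog '[[[0,0,0.03,0,0,0,0],[0,0,0.05,0,0,0,0],[0,0,0.04,0,0,0,0],[0.0141,-0.0222,0,0,0,0.1815,0],[0.0141,-0.0222,0,0,0,0.1815,0],[0.0141,-0.0222,0,0,0,0.1815,0],[0.0141,-0.0222,0,0,0,0.1815,0],[0.0141,-0.0222,0,0,0,0.1815,0],[0.0141,-0.0222,0,0,0,0.1815,0],[0.0141,-0.0222,0,0,0,0.1815,0],[0.0141,-0.0222,0,0,0,0.1815,0],[0,0,0,0,0,0,0],[0,0,0,0,0,0,0]]]'; python3 - <<'E'
from h import *
p,K,V=cam("top"); crop(p,220,140,380,260,5,"pics/t2.png")
E
```

```text
t: 5.38
eef_pos: [0.547, -0.0094, 0.1492]
ee_rot: [-3.141, -0.001, 3.037]
force: [0.2, -0.0, -1.3]
width: 0.0519
```

View pics/t2.png

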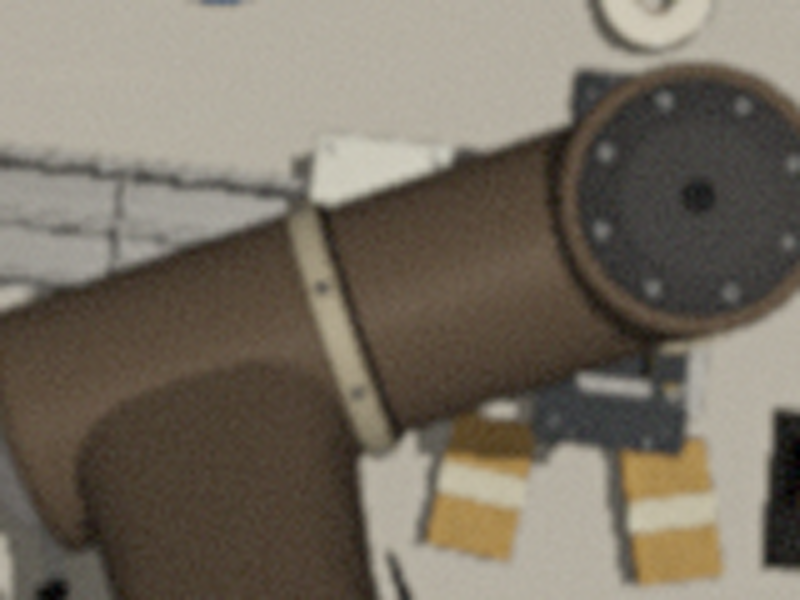

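```bash
python3 -m jog '[[[0,0,-0.04,0,0,0,0],[0,0,-0.04,0,0,0,0],[0,0,-0.025,0,0,0,0],[0,0,-0.006,0,0,0,0],[0,0,0,0,0,0,0],[0,0,0,0,0,0,0.95],[0,0,0,0,0,0,0.95],[0,0,0,0,0,0,0.95],[0,0,0,0,0,0,0.95]]]'
```

```text
t: 6.55
eef_pos: [0.5477, -0.0095, 0.0389]
ee_rot: [3.141, 0.0, 3.039]
force: [0.2, 0.1, -0.1]
width: 0.082
```

```bash
python3 -m jog '[[[0,0,0.04,0,0,0,0.95],[0,0,0.06,0,0,0,0.95],[0,0,0.06,0,0,0,0.95],[-0.0215,-0.0487,0,0,0,0.003,0.95],[-0.0215,-0.0487,0,0,0,0.003,0.95],[-0.0215,-0.0487,0,0,0,0.003,0.95],[-0.0215,-0.0487,0,0,0,0.003,0.95],[-0.0215,-0.0487,0,0,0,0.003,0.95],[-0.0215,-0.0487,0,0,0,0.003,0.95],[0,0,0,0,0,0,0.95],[0,0,0,0,0,0,0.95]]]'; python3 - <<'E'
from h import *
p,K,V=cam("top"); crop(p,220,140,480,260,3,"pics/t3.png")
p,K,V=cam("wrist"); cv2.imwrite("pics/w3.png",p[:,:,::-1])
E
```

```text
t: 7.92
eef_pos: [0.4184, -0.3017, 0.1985]
ee_rot: [3.141, -0.0, 3.056]
force: [-0.6, 0.3, -0.3]
width: 0.0833
```

View pics/t3.png

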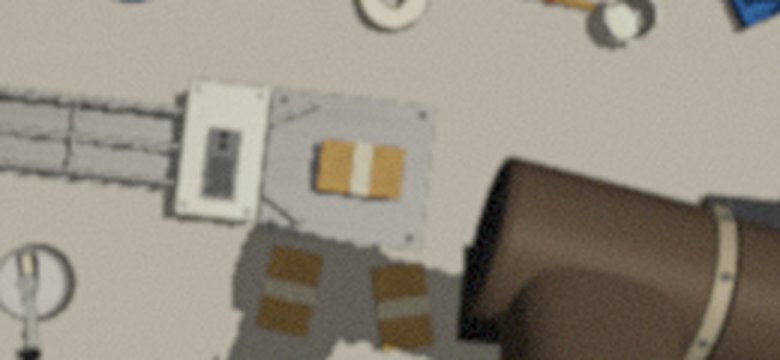

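View pics/w3.png

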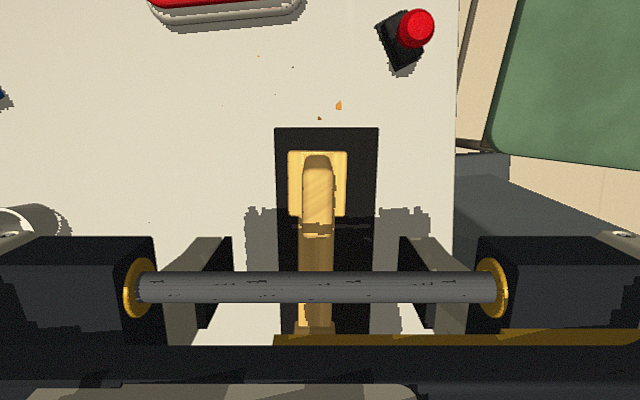

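The carton lies square on the infeed plate, at about (360,168) in the zoomed top view. The wrist view shows the handle top around (302–334, 165–232).

```bash
python3 - <<'E'
from h import *
p,K,V=cam("wrist"); crop(p,260,110,400,250,4,"pics/w3b.png")
for z in (.091,):
    print(ray([(302,200),(334,200),(318,158),(318,236)],K,V,z).round(4).tolist())
print("base", ray([(288,151),(347,151),(345,215),(289,215)],K,V,.017).round(4).tolist())
print("mat", ray([(275,127),(378,127)],K,V,.005).round(4).tolist())
E
```

```text
[[0.428, -0.3067, 0.091], [0.4047, -0.3048, 0.091], [0.4138, -0.3365, 0.091], [0.4186, -0.2776, 0.091]]
base [[0.4412, -0.3334, 0.017], [0.3872, -0.3289, 0.017], [0.3926, -0.2671, 0.017], [0.4467, -0.2716, 0.017]]
mat [[0.4521, -0.3552, 0.005], [0.356, -0.3472, 0.005]]
```

View pics/w3b.png

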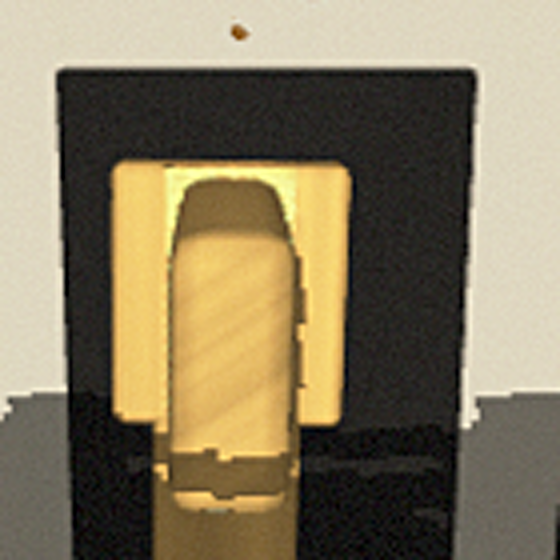

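```bash
python3 -m jog '[[[-0.001,0,-0.04,0,0,0,0.95],[0,0,-0.04,0,0,0,0.95],[0,0,-0.04,0,0,0,0.95],[0,0,-0.0175,0,0,0,0.95],[0,0,0,0,0,0,0.95],[0,0,0,0,0,0,0],[0,0,0,0,0,0,0],[0,0,0,0,0,0,0],[0,0,0,0,0,0,0],[0,0,0,0,0,0,0],[0,0,0,0,0,0,0]]]' 40
```

```text
t: 9.45
eef_pos: [0.4176, -0.3017, 0.0611]
ee_rot: [-3.142, 0.0, 3.058]
force: [0.3, 0.2, 0.9]
width: 0.0287
```

```bash
python3 -m jog '[[[0,0,0,0,0,0,0],[0,0,0,0,0,0,0],[0,0,0,0,0,0,0]]]' 40
```

```text
t: 9.82
eef_pos: [0.4175, -0.3017, 0.061]
ee_rot: [3.142, -0.0, 3.058]
force: [-1.0, 0.0, 0.1]
width: 0.0237
```

```bash
python3 -m jog '[[[0,0,0.02,0,0,0,0],[0,0,0.025,0,0,0,0],[0.0268,0.0146,0,0,0,-0.004,0],[0.0268,0.0146,0,0,0,-0.004,0],[0.0268,0.0146,0,0,0,-0.004,0],[0.0268,0.0146,0,0,0,-0.004,0],[0,0,0,0,0,0,0],[0,0,0,0,0,0,0]]]' 40;  python3 - <<'E'
from h import *
p,K,V=cam("top"); crop(p,250,140,410,260,5,"pics/t4.png")
p,K,V=cam("side"); crop(p,230,120,430,270,4,"pics/s4.png")
E
```

```text
t: 10.82
eef_pos: [0.5241, -0.2431, 0.1055]
ee_rot: [3.141, -0.001, 3.042]
force: [-0.1, -0.3, -1.9]
width: 0.0237
```

View pics/t4.png

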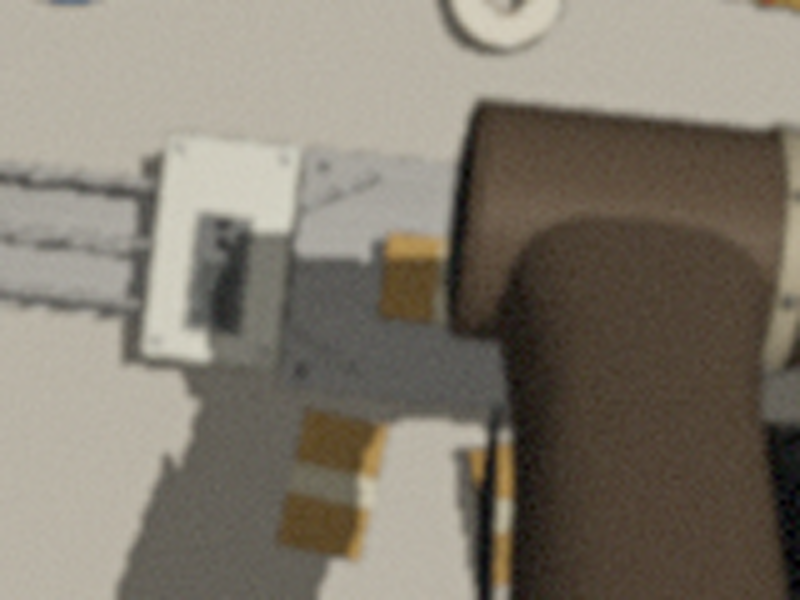

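View pics/s4.png

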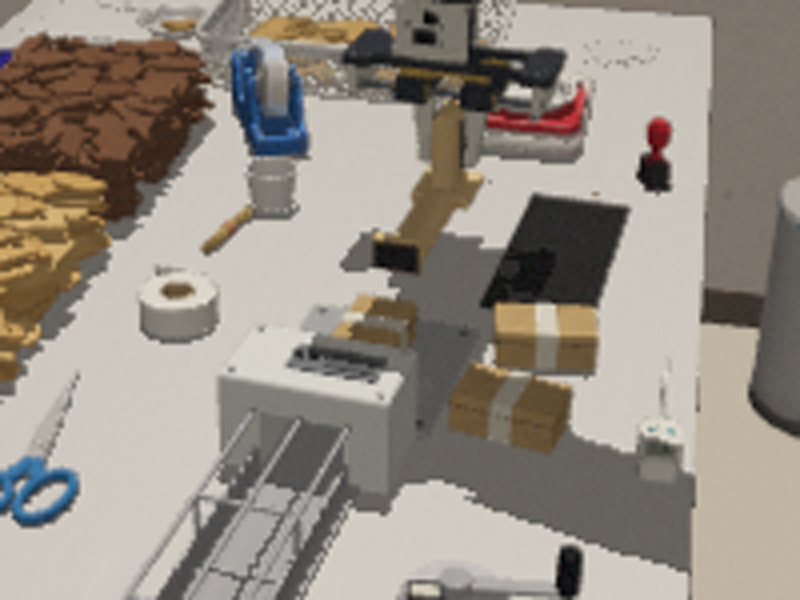

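```bash
python3 - <<'E'
from h import *
s=monitor.get_state(); p,K,V=cam("side")
t=s['eef_pos']; d=np.array([.0993,.995,0]); x=np.array([.995,-.0993,0])
c=t+d*.17; 
pts=[c+x*a*.022+np.array([0,0,-.056+h]) for a,h in((-1,0),(1,0),(1,.032),(-1,.032))]
q=proj(pts,K,V); print(((q-[230,120])*4).round(0).tolist())
E
```

```text
[[420.0, 274.0], [371.0, 266.0], [371.0, 233.0], [421.0, 241.0]]
```

```bash
python3 -m jog '[[[0,0,-0.022,0,0,0,0],[0,0,-0.02,0,0,0,0],[0.001,0.01,0,0,0,0,0],[0.002,0.02,0,0,0,0,0],[0.002,0.02,0,0,0,0,0],[0.002,0.02,0,0,0,0,0],[0.002,0.02,0,0,0,0,0],[0.0020,0.02,0,0,0,0,0],[0,0,0,0,0,0,0]]]' 40;  python3 - <<'E'
from h import *
p,K,V=cam("side"); crop(p,230,120,430,270,4,"pics/s5.png")
E
```

```text
t: 12.1
eef_pos: [0.5367, -0.1312, 0.0654]
ee_rot: [3.141, 0.002, 3.044]
force: [-0.7, 0.0, -1.0]
width: 0.0238
```

View pics/s5.png

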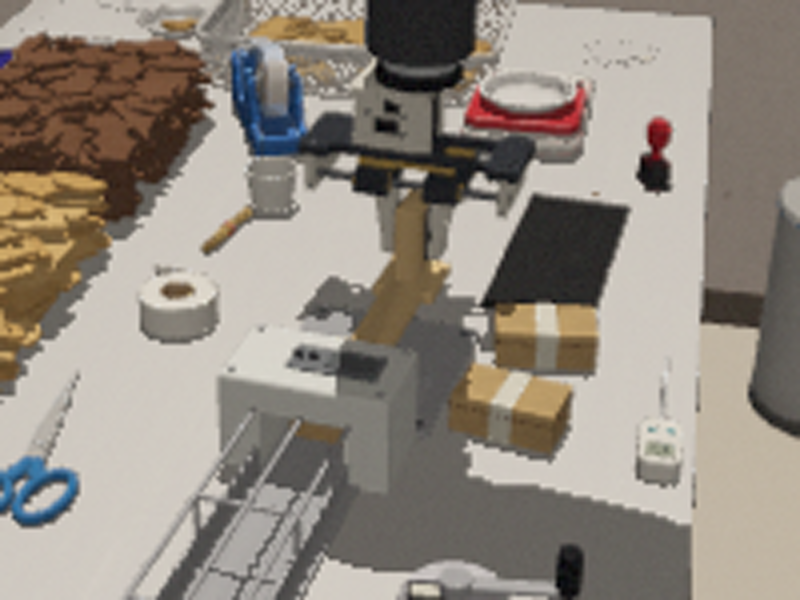

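```bash
python3 -m jog '[[[0.0018,0.02,0,0,0,0,0],[0.0018,0.02,0,0,0,0,0],[0.0018,0.02,0,0,0,0,0],[0.0018,0.02,0,0,0,0,0],[0.0018,0.02,0,0,0,0,0],[0.0018,0.02,0,0,0,0,0],[0.0018,0.02,0,0,0,0,0],[0,0,0,0,0,0,0]]]' 40;  python3 - <<'E'
from h import *
p,K,V=cam("side"); crop(p,230,120,430,270,4,"pics/s6.png")
E
```

```text
t: 13.15
eef_pos: [0.5488, 0.0086, 0.064]
ee_rot: [3.141, 0.0, 3.044]
force: [-0.3, -0.3, -0.6]
width: 0.0235
```

View pics/s6.png

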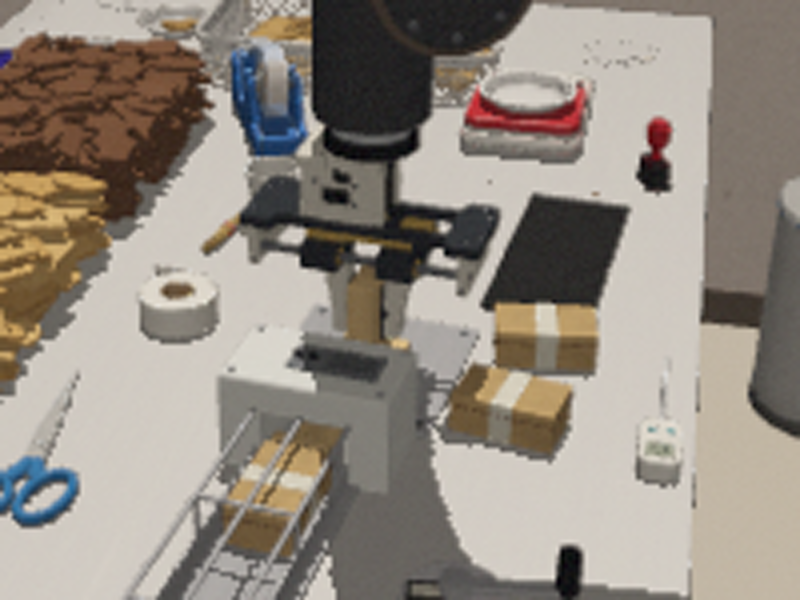

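```bash
python3 -m jog '[[[-0.004,-0.0415,0,0,0,0,0],[-0.004,-0.0415,0,0,0,0,0],[-0.004,-0.0415,0,0,0,0,0],[-0.004,-0.0415,0,0,0,0,0],[-0.004,-0.0415,0,0,0,0,0],[-0.004,-0.0415,0,0,0,0,0],[0,0,0.02,0,0,0,0],[0,0,0.025,0,0,0,0],[-0.029,-0.015,0,0,0,0.004,0],[-0.029,-0.015,0,0,0,0.004,0],[-0.029,-0.015,0,0,0,0.003,0],[-0.029,-0.015,0,0,0,0.003,0],[0,0,-0.02,0,0,0,0],[0,0,-0.015,0,0,0,0],[0,0,0,0,0,0,0]]]' 40
```

```text
t: 15.08
eef_pos: [0.4076, -0.302, 0.0728]
ee_rot: [3.141, -0.003, 3.055]
force: [-0.4, 0.1, -1.5]
width: 0.0239
```

```bash
python3 -m jog '[[[0.001,0.001,-0.006,0,0,0,0],[0,0,-0.005,0,0,0,0],[0,0,0,0,0,0,0],[0,0,0,0,0,0,0.6],[0,0,0,0,0,0,0.6],[0,0,0,0,0,0,0.6],[0,0,0.03,0,0,0,0.6],[0,0,0.06,0,0,0,0.8],[0,0,0.06,0,0,0,0.9],[0,0,0,0,0,0,0.95]]]' 40;  python3 - <<'E'
from h import *
p,K,V=cam("side"); crop(p,230,120,430,270,4,"pics/s7.png")
p,K,V=cam("top"); crop(p,210,140,470,270,3,"pics/t7.png")
E
python3 meas.py
```

```text
t: 16.32
eef_pos: [0.412, -0.3024, 0.2185]
ee_rot: [-3.139, 0.01, 3.056]
force: [1.0, 0.5, -0.6]
width: 0.0772
brown [189.6 242.7] ctr [0.401  0.4444 0.034 ] LxW [0.0551 0.0892] yaw 1.176
brown [354.1 242.1] ctr [ 0.4094 -0.0514  0.034 ] LxW [0.0495 0.0816] yaw 0.159
brown [315.9 236.4] ctr [0.4249 0.0636 0.034 ] LxW [0.0504 0.0818] yaw -0.219
brown [264.4 187.9] ctr [0.5695 0.2218 0.034 ] LxW [0.0536 0.0869] yaw 1.458
```

View pics/s7.png

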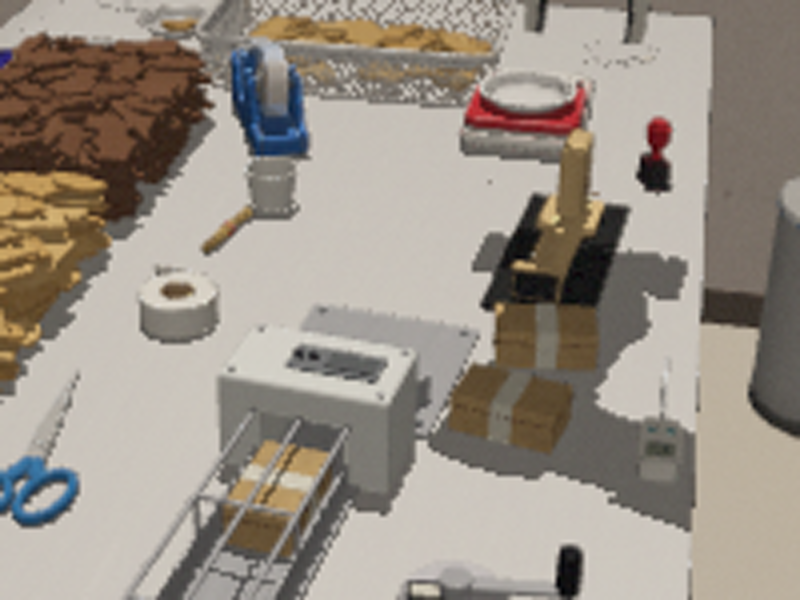

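View pics/t7.png

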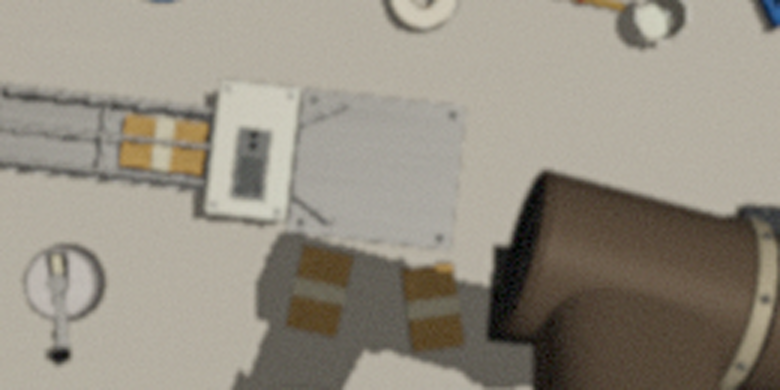

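```bash
python3 -m jog '[[[0.001,0.0315,0,0,0,-0.1675,0.95],[0.001,0.0315,0,0,0,-0.1675,0.95],[0.001,0.0315,-0.01,0,0,-0.1675,0.95],[0.001,0.0315,-0.01,0,0,-0.1675,0.95],[0.001,0.0315,-0.01,0,0,-0.1675,0.95],[0,0.0315,-0.01,0,0,-0.1675,0.95],[0,0.0315,-0.01,0,0,-0.1675,0.95],[0,0.0315,-0.01,0,0,-0.1675,0.95],[0,0,0,0,0,0,0.95],[0,0,0,0,0,0,0.95]]]' 25;  python3 - <<'E'
from h import *
p,K,V=cam("wrist"); cv2.imwrite("pics/w8.png",p[:,:,::-1])
E
```

```text
t: 17.73
eef_pos: [0.4139, -0.0495, 0.1523]
ee_rot: [-3.14, 0.0, 1.719]
force: [0.2, -0.2, 0.9]
width: 0.0834
```

View pics/w8.png

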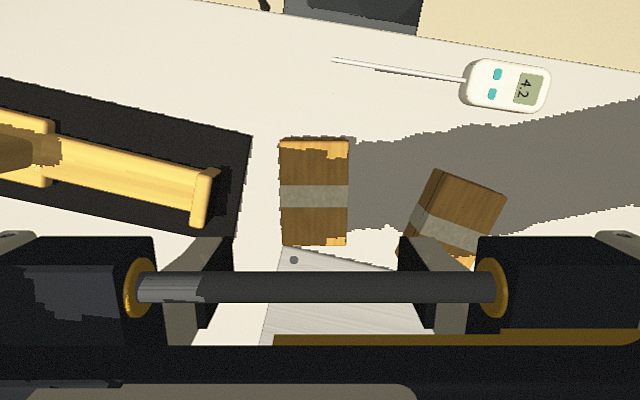

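```bash
python3 - <<'E'
from h import *
p,K,V=cam("wrist")
w=ray([(279,140),(348,139),(347,245),(281,245)],K,V,.034);print(w.round(4).tolist(),w.mean(0)); print([np.arctan2(*(w[a]-w[b])[[1,0]]) for a,b in((3,0),(2,1))])
E
```

```text
[[0.371, -0.0829, 0.034], [0.363, -0.0333, 0.034], [0.4453, -0.0197, 0.034], [0.453, -0.0716, 0.034]] [ 0.40805377 -0.05184037  0.034     ]
[np.float64(0.13708403035523478), np.float64(0.16377622455575983)]
```

```bash
python3 -m jog '[[[-0.005,-0.001,-0.03,0,0,0,0.95],[0,-0.001,-0.03,0,0,0,0.95],[0,0,-0.03,0,0,0,0.95],[0,0,-0.032,0,0,0,0.95],[0,0,0,0,0,0,0.95],[0,0,0,0,0,0,0],[0,0,0,0,0,0,0],[0,0,0,0,0,0,0],[0,0,0,0,0,0,0],[0,0,0,0,0,0,0]]]' 25
```

```text
t: 19.08
eef_pos: [0.4098, -0.0511, 0.0317]
ee_rot: [3.141, -0.0, 1.716]
force: [-1.6, 1.2, 8.3]
width: 0.052
```

```bash
python3 -m jog '[[[0,0,0.03,0,0,0,0],[0,0,0.04,0,0,0,0],[0,0,0.03,0,0,0,0],[0.01725,0.00525,0,0,0,0.1655,0],[0.01725,0.00525,0,0,0,0.1655,0],[0.01725,0.00525,0,0,0,0.1655,0],[0.01725,0.00525,0,0,0,0.1655,0],[0.01725,0.00525,0,0,0,0.1655,0],[0.01725,0.00525,0,0,0,0.1655,0],[0.01725,0.00525,0,0,0,0.1655,0],[0.01725,0.00525,0,0,0,0.1655,0],[0,0,0,0,0,0,0],[0,0,0,0,0,0,0]]]'; python3 - <<'E'
from h import *
p,K,V=cam("side"); crop(p,230,120,430,270,4,"pics/s9.png")
E
```

```text
t: 20.7
eef_pos: [0.5465, -0.0094, 0.1307]
ee_rot: [-3.141, -0.001, 3.037]
force: [-0.0, 0.6, -1.9]
width: 0.0517
```

View pics/s9.png

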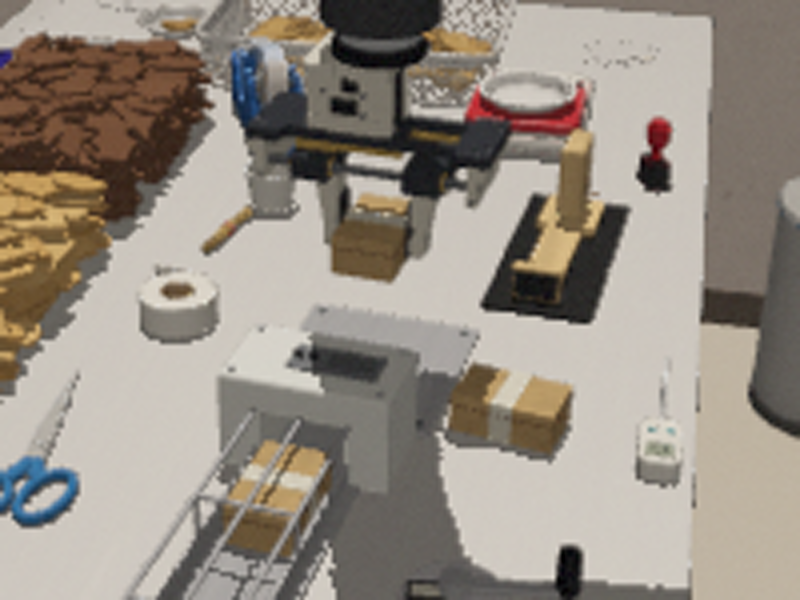

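```bash
python3 -m jog '[[[0.001,0,-0.03,0,0,0,0],[0,0,-0.03,0,0,0,0],[0,0,-0.025,0,0,0,0],[0,0,-0.008,0,0,0,0],[0,0,0,0,0,0,0],[0,0,0,0,0,0,0.95],[0,0,0,0,0,0,0.95],[0,0,0,0,0,0,0.95],[0,0,0,0,0,0,0.95],[0,0,0.04,0,0,0,0.95],[0,0,0.06,0,0,0,0.95],[0,0,0.06,0,0,0,0.95],[-0.023,-0.0486,0,0,0,0.003,0.95],[-0.023,-0.0486,0,0,0,0.003,0.95],[-0.023,-0.0486,0,0,0,0.003,0.95],[-0.023,-0.0486,0,0,0,0.003,0.95],[-0.023,-0.0486,0,0,0,0.003,0.95],[-0.023,-0.0486,0,0,0,0.003,0.95],[0,0,0,0,0,0,0.95],[0,0,0,0,0,0,0.95]]]'; python3 - <<'E'
from h import *
p,K,V=cam("top"); crop(p,220,140,480,260,3,"pics/t10.png")
p,K,V=cam("wrist"); crop(p,240,110,400,250,4,"pics/w10.png")
E
```

```text
t: 23.25
eef_pos: [0.4102, -0.301, 0.198]
ee_rot: [3.141, 0.0, 3.056]
force: [0.0, -0.4, -0.1]
width: 0.0835
```

View pics/t10.png

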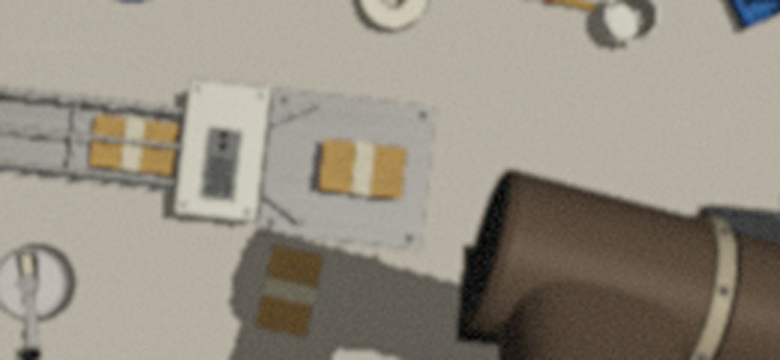

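View pics/w10.png

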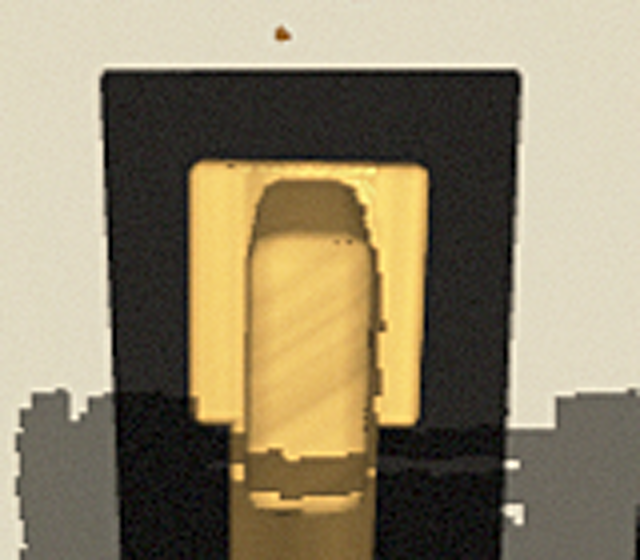

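```bash
python3 -m jog '[[[-0.001,0,-0.04,0,0,0,0.95],[0,0,-0.04,0,0,0,0.95],[0,0,-0.04,0,0,0,0.95],[0,0,-0.017,0,0,0,0.95],[0,0,0,0,0,0,0.5],[0,0,0,0,0,0,0],[0,0,0,0,0,0,0],[0,0,0,0,0,0,0],[0,0,0,0,0,0,0],[0,0,0,0,0,0,0],[0,0,0,0,0,0,0],[0,0,0,0,0,0,0],[0,0,0,0,0,0,0],[0,0,0,0,0,0,0]]]' 40
```

```text
t: 25.1
eef_pos: [0.4094, -0.3009, 0.0611]
ee_rot: [-3.142, 0.0, 3.058]
force: [0.1, 0.7, 2.3]
width: 0.024
```

```bash
python3 -m jog '[[[0,0,0.02,0,0,0,0],[0,0,0.025,0,0,0,0],[0.0288,0.0146,0,0,0,-0.004,0],[0.0288,0.0146,0,0,0,-0.004,0],[0.0288,0.0146,0,0,0,-0.004,0],[0.0288,0.0146,0,0,0,-0.004,0],[0,0,0,0,0,0,0],[0,0,0,0,0,0,0]]]' 40;  python3 - <<'E'
from h import *
s=monitor.get_state(); p,K,V=cam("side"); crop(p,230,120,430,270,4,"pics/s11.png")
t=s['eef_pos']; d=np.array([.0993,.995,0]); x=np.array([.995,-.0993,0])
c=t+d*.17; 
pts=[c+x*a*.022+np.array([0,0,-.056+h]) for a,h in((-1,0),(1,0),(1,.032),(-1,.032))]
q=proj(pts,K,V); print(((q-[230,120])*4).round(0).tolist())
E
```

```text
t: 26.1
eef_pos: [0.5238, -0.2423, 0.1054]
ee_rot: [3.141, -0.002, 3.042]
force: [-1.3, 0.3, -2.2]
width: 0.0236
[[420.0, 275.0], [371.0, 268.0], [371.0, 234.0], [421.0, 242.0]]
```

View pics/s11.png

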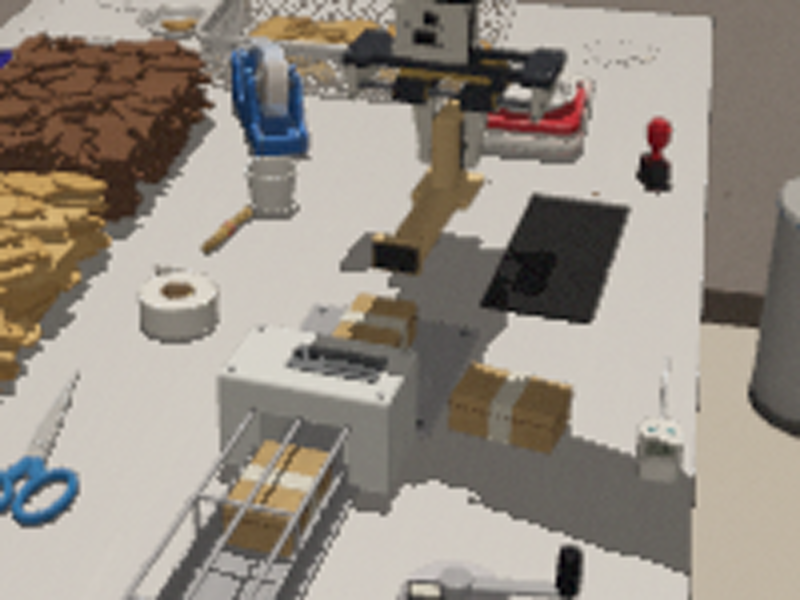

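```bash
python3 -m jog '[[[0,0,-0.022,0,0,0,0],[0,0,-0.02,0,0,0,0],[0.001,0.01,0,0,0,0,0],[0.002,0.02,0,0,0,0,0],[0.002,0.02,0,0,0,0,0],[0.002,0.02,0,0,0,0,0],[0.002,0.02,0,0,0,0,0],[0.002,0.02,0,0,0,0,0],[0.002,0.02,0,0,0,0,0],[0.002,0.02,0,0,0,0,0],[0.002,0.02,0,0,0,0,0],[0.002,0.02,0,0,0,0,0],[0.002,0.02,0,0,0,0,0],[0.002,0.02,0,0,0,0,0],[0.002,0.02,0,0,0,0,0],[0,0,0,0,0,0,0]]]' 40;  python3 - <<'E'
from h import *
p,K,V=cam("side"); crop(p,230,120,430,270,4,"pics/s12.png")
E
```

```text
t: 28.15
eef_pos: [0.55, 0.0094, 0.0639]
ee_rot: [3.141, 0.0, 3.043]
force: [-0.2, -0.3, -2.3]
width: 0.0236
```

View pics/s12.png

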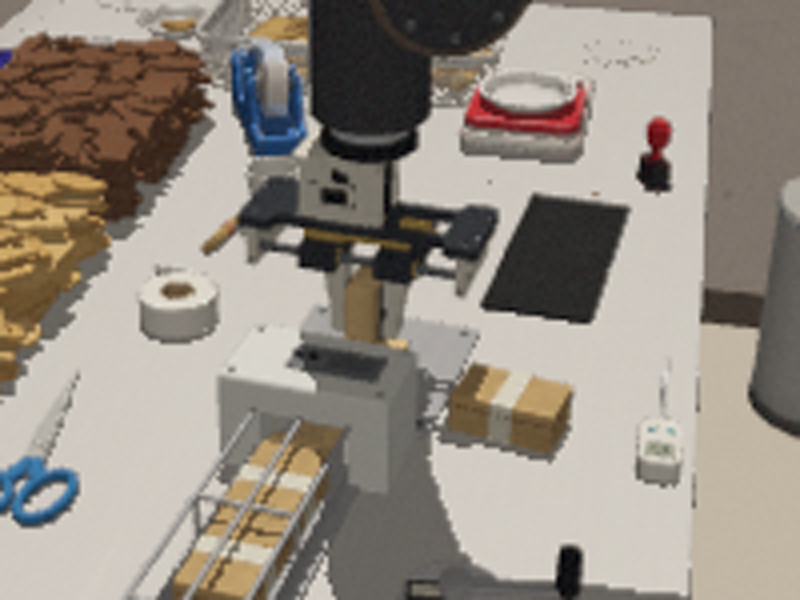

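Two cartons are in the lane. I'll return the stick to the mat.

```bash
python3 -m jog '[[[-0.004,-0.0415,0,0,0,0,0],[-0.004,-0.0415,0,0,0,0,0],[-0.004,-0.0415,0,0,0,0,0],[-0.004,-0.0415,0,0,0,0,0],[-0.004,-0.0415,0,0,0,0,0],[-0.004,-0.0415,0,0,0,0,0],[0,0,0.02,0,0,0,0],[0,0,0.025,0,0,0,0],[-0.029,-0.015,0,0,0,0.004,0],[-0.029,-0.015,0,0,0,0.004,0],[-0.029,-0.015,0,0,0,0.004,0],[-0.029,-0.015,0,0,0,0.003,0],[0,0,-0.02,0,0,0,0],[0,0,-0.015,0,0,0,0],[0,0,0,0,0,0,0]]]' 40
```

```text
t: 30.08
eef_pos: [0.4088, -0.3012, 0.0728]
ee_rot: [3.141, -0.003, 3.056]
force: [0.6, 0.0, -1.5]
width: 0.0236
```

```bash
python3 -m jog '[[[0,0,-0.006,0,0,0,0],[0,0,-0.005,0,0,0,0],[0,0,0,0,0,0,0],[0,0,0,0,0,0,0.6],[0,0,0,0,0,0,0.6],[0,0,0,0,0,0,0.6],[0,0,0.03,0,0,0,0.6],[0,0,0.06,0,0,0,0.8],[0,0,0.06,0,0,0,0.9],[0,0,0,0,0,0,0.95]]]' 40;  python3 - <<'E'
from h import *
p,K,V=cam("side"); crop(p,230,120,430,270,4,"pics/s13.png")
p,K,V=cam("top"); crop(p,210,140,470,270,3,"pics/t13.png")
E
python3 meas.py
```

```text
t: 31.32
eef_pos: [0.4122, -0.3026, 0.2185]
ee_rot: [-3.139, 0.01, 3.057]
force: [1.2, -0.2, -0.7]
width: 0.0773
brown [189.5 242.8] ctr [0.4008 0.4445 0.034 ] LxW [0.0554 0.0892] yaw 1.176
brown [316.1 236.4] ctr [0.425  0.0629 0.034 ] LxW [0.0503 0.0813] yaw -0.195
brown [250.5 185.9] ctr [0.5752 0.2641 0.034 ] LxW [0.0565 0.1721] yaw 1.509
```

View pics/s13.png

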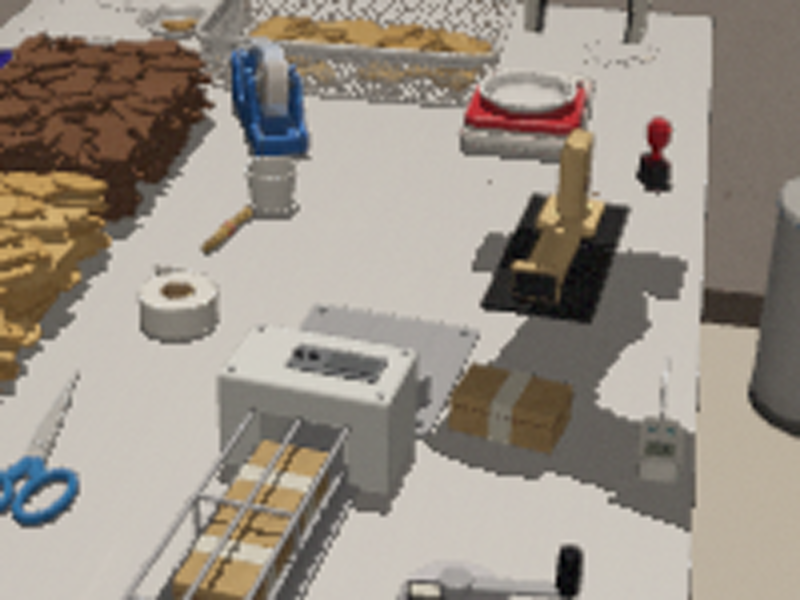

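View pics/t13.png

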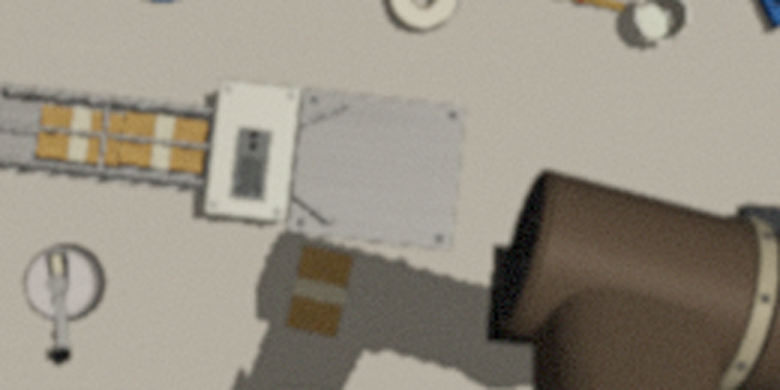

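```bash
python3 -m jog '[[[0.0017,0.0365,0,0,0,-0.1687,0.95],[0.0017,0.0365,0,0,0,-0.1687,0.95],[0.0017,0.0365,0,0,0,-0.1687,0.95],[0.0017,0.0365,0,0,0,-0.1687,0.95],[0.0017,0.0365,-0.01,0,0,-0.1687,0.95],[0.0017,0.0365,-0.01,0,0,-0.1687,0.95],[0.0017,0.0365,-0.01,0,0,-0.1687,0.95],[0.0017,0.0365,-0.01,0,0,-0.1687,0.95],[0.0017,0.0365,-0.01,0,0,-0.1687,0.95],[0.0017,0.0365,-0.01,0,0,-0.1687,0.95],[0,0,0,0,0,0,0.95],[0,0,0,0,0,0,0.95]]]' 25;  python3 - <<'E'
from h import *
p,K,V=cam("wrist"); cv2.imwrite("pics/w14.png",p[:,:,::-1])
E
```

```text
t: 32.98
eef_pos: [0.4259, 0.0631, 0.1521]
ee_rot: [-3.14, 0.002, 1.372]
force: [-0.3, -0.3, 0.0]
width: 0.0836
```

View pics/w14.png

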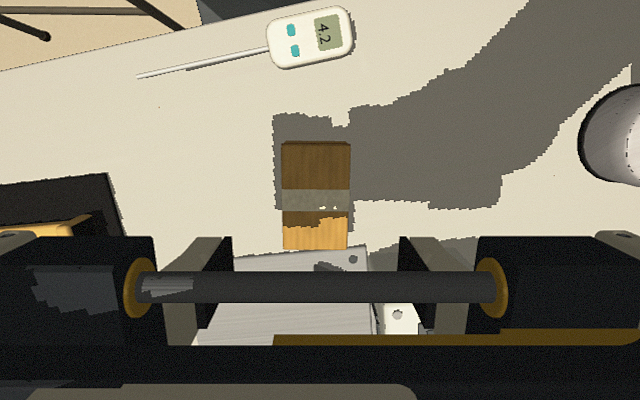

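```bash
python3 -m jog '[[[-0.003,0,-0.03,0,0,0,0.95],[0,0,-0.03,0,0,0,0.95],[0,0,-0.03,0,0,0,0.95],[0,0,-0.031,0,0,0,0.95],[0,0,0,0,0,0,0.95],[0,0,0,0,0,0,0],[0,0,0,0,0,0,0],[0,0,0,0,0,0,0],[0,0,0,0,0,0,0],[0,0,0,0,0,0,0]]]' 25
```

```text
t: 34.28
eef_pos: [0.4239, 0.0637, 0.0327]
ee_rot: [3.141, -0.001, 1.37]
force: [-2.3, 0.7, 7.6]
width: 0.0519
```

```bash
python3 -m jog '[[[0,0,0.03,0,0,0,0],[0,0,0.05,0,0,0,0],[0,0,0.03,0,0,0,0],[0.0124,-0.0073,0,0,0,0.167,0],[0.0124,-0.0073,0,0,0,0.167,0],[0.0124,-0.0073,0,0,0,0.167,0],[0.0124,-0.0073,0,0,0,0.167,0],[0.0124,-0.0073,0,0,0,0.167,0],[0.0124,-0.0073,0,0,0,0.167,0],[0.0124,-0.0073,0,0,0,0.167,0],[0.0124,-0.0073,0,0,0,0.167,0],[0.0124,-0.0073,0,0,0,0.167,0],[0.0124,-0.0073,0,0,0,0.167,0],[0,0,0,0,0,0,0],[0,0,0,0,0,0,0]]]'; python3 - <<'E'
from h import *
p,K,V=cam("side"); crop(p,230,120,430,270,4,"pics/s15.png")
E
```

```text
t: 36.15
eef_pos: [0.5469, -0.0094, 0.1418]
ee_rot: [-3.141, -0.001, 3.036]
force: [0.8, -1.3, -0.0]
width: 0.0518
```

View pics/s15.png

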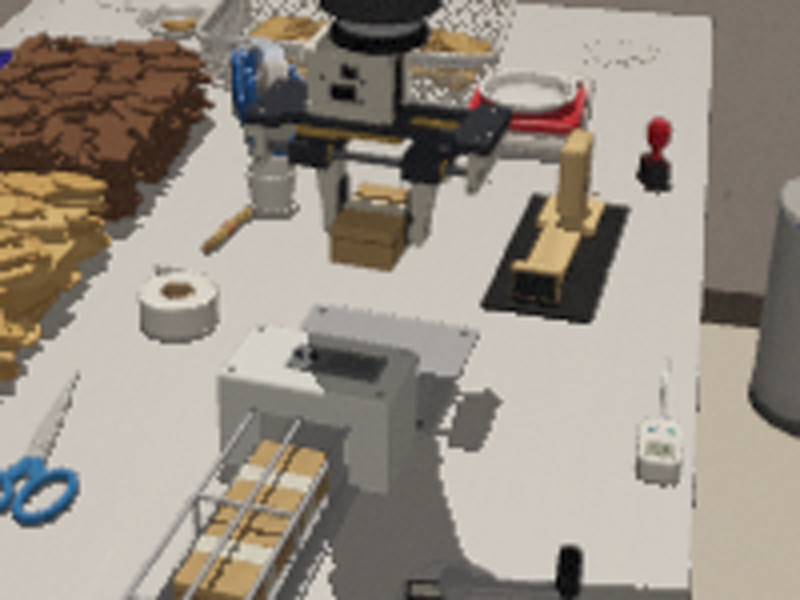

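```bash
python3 -m jog '[[[0.001,0,-0.035,0,0,0,0],[0,0,-0.035,0,0,0,0],[0,0,-0.025,0,0,0,0],[0,0,-0.008,0,0,0,0],[0,0,0,0,0,0,0],[0,0,0,0,0,0,0.95],[0,0,0,0,0,0,0.95],[0,0,0,0,0,0,0.95],[0,0,0,0,0,0,0.95],[0,0,0.04,0,0,0,0.95],[0,0,0.06,0,0,0,0.95],[0,0,0.06,0,0,0,0.95],[-0.023,-0.0486,0,0,0,0.003,0.95],[-0.023,-0.0486,0,0,0,0.003,0.95],[-0.023,-0.0486,0,0,0,0.003,0.95],[-0.023,-0.0486,0,0,0,0.003,0.95],[-0.023,-0.0486,0,0,0,0.003,0.95],[-0.023,-0.0486,0,0,0,0.003,0.95],[0,0,0,0,0,0,0.95],[0,0,0,0,0,0,0.95]]]'; python3 - <<'E'
from h import *
p,K,V=cam("top"); crop(p,220,140,480,260,3,"pics/t16.png")
p,K,V=cam("wrist"); crop(p,240,110,400,250,4,"pics/w16.png")
E
```

```text
t: 38.7
eef_pos: [0.4104, -0.3012, 0.199]
ee_rot: [3.142, 0.0, 3.056]
force: [0.6, -0.2, 0.3]
width: 0.083
```

View pics/t16.png

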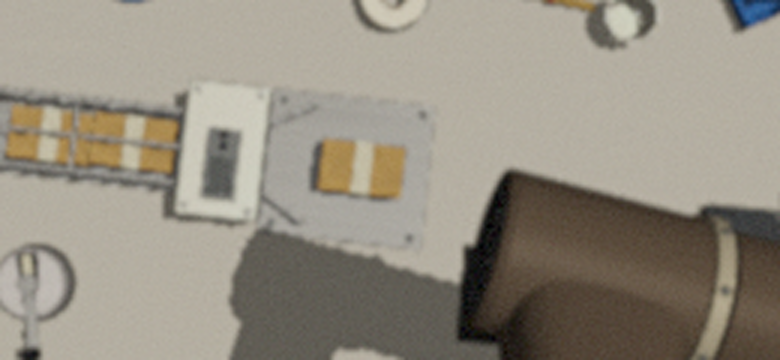

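View pics/w16.png

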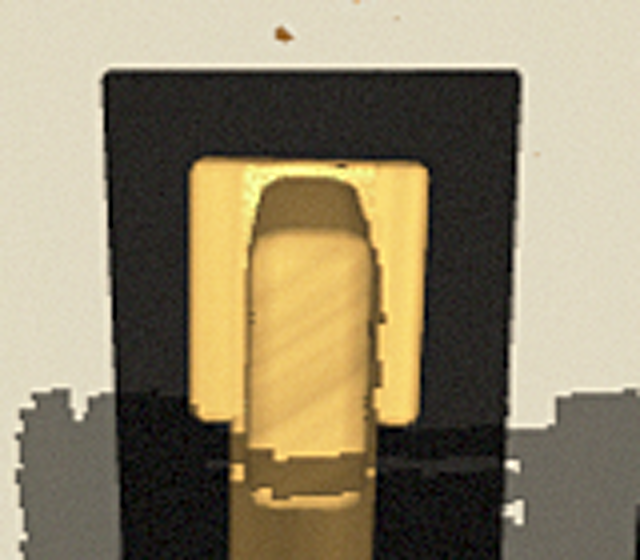

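The third carton lies square on the plate and the stick is where it was, so I'll repeat the grasp.

```bash
python3 -m jog '[[[-0.001,0,-0.04,0,0,0,0.95],[0,0,-0.04,0,0,0,0.95],[0,0,-0.04,0,0,0,0.95],[0,0,-0.018,0,0,0,0.95],[0,0,0,0,0,0,0.5],[0,0,0,0,0,0,0],[0,0,0,0,0,0,0],[0,0,0,0,0,0,0],[0,0,0,0,0,0,0],[0,0,0,0,0,0,0],[0,0,0,0,0,0,0],[0,0,0,0,0,0,0],[0,0,0,0,0,0,0],[0,0,0,0,0,0,0]]]' 40
```

```text
t: 40.55
eef_pos: [0.4097, -0.3011, 0.0612]
ee_rot: [-3.141, 0.0, 3.058]
force: [-0.6, 0.3, 2.8]
width: 0.0239
```

```bash
python3 -m jog '[[[0,0,0.02,0,0,0,0],[0,0,0.025,0,0,0,0],[0.0288,0.0146,0,0,0,-0.004,0],[0.0288,0.0146,0,0,0,-0.004,0],[0.0288,0.0146,0,0,0,-0.004,0],[0.0288,0.0146,0,0,0,-0.004,0],[0,0,0,0,0,0,0],[0,0,0,0,0,0,0]]]' 40;  python3 - <<'E'
from h import *
s=monitor.get_state(); p,K,V=cam("side"); crop(p,230,120,430,270,4,"pics/s17.png")
t=s['eef_pos']; d=np.array([.0993,.995,0]); x=np.array([.995,-.0993,0])
c=t+d*.17; 
pts=[c+x*a*.022+np.array([0,0,-.056+h]) for a,h in((-1,0),(1,0),(1,.032),(-1,.032))]
q=proj(pts,K,V); print(((q-[230,120])*4).round(0).tolist())
E
```

```text
t: 41.55
eef_pos: [0.524, -0.2424, 0.1053]
ee_rot: [3.141, -0.002, 3.042]
force: [-1.1, -0.8, -1.8]
width: 0.0239
[[420.0, 275.0], [371.0, 267.0], [371.0, 234.0], [421.0, 242.0]]
```

View pics/s17.png

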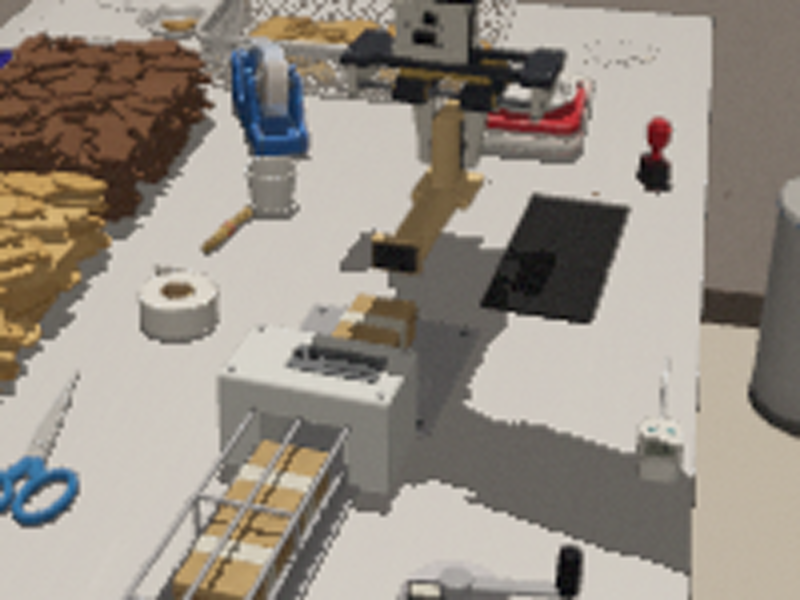

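```bash
python3 -m jog '[[[0,0,-0.022,0,0,0,0],[0,0,-0.02,0,0,0,0],[0.001,0.01,0,0,0,0,0],[0.002,0.02,0,0,0,0,0],[0.002,0.02,0,0,0,0,0],[0.002,0.02,0,0,0,0,0],[0.002,0.02,0,0,0,0,0],[0.002,0.02,0,0,0,0,0],[0.002,0.02,0,0,0,0,0],[0.002,0.02,0,0,0,0,0],[0.002,0.02,0,0,0,0,0],[0.002,0.02,0,0,0,0,0],[0.002,0.02,0,0,0,0,0],[0.002,0.02,0,0,0,0,0],[0.002,0.02,0,0,0,0,0],[0,0.003,0,0,0,0,0],[0,0,0,0,0,0,0],[0,0,0,0,0,0,0],[0,0,0,0,0,0,0]]]' 40;  python3 - <<'E'
from h import *
p,K,V=cam("side"); crop(p,200,150,400,300,4,"pics/s18.png")
E
```

```text
t: 43.98
eef_pos: [0.5497, 0.01, 0.0639]
ee_rot: [3.142, -0.0, 3.041]
force: [-0.3, -0.1, -1.7]
width: 0.024
```

View pics/s18.png

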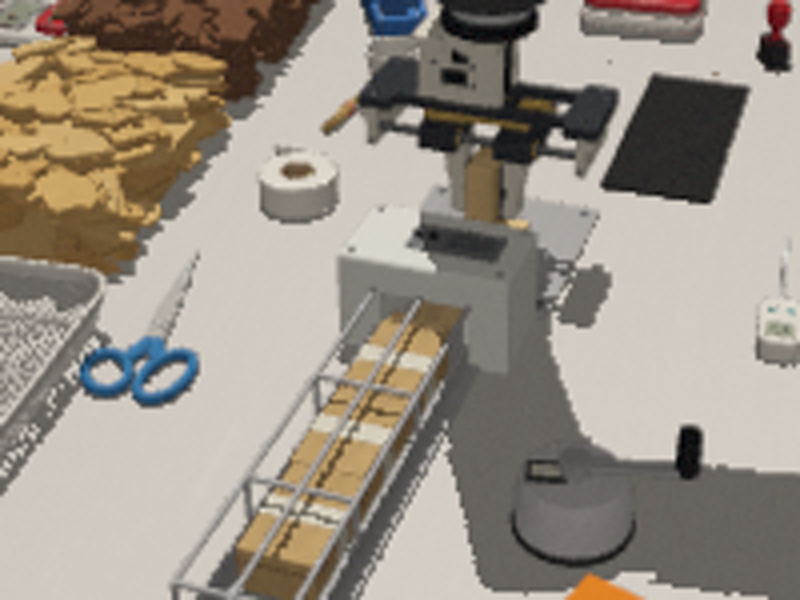

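All three cartons are in the lane. I'll put the stick back on the mat.

```bash
python3 -m jog '[[[-0.004,-0.0415,0,0,0,0,0],[-0.004,-0.0415,0,0,0,0,0],[-0.004,-0.0415,0,0,0,0,0],[-0.004,-0.0415,0,0,0,0,0],[-0.004,-0.0415,0,0,0,0,0],[-0.004,-0.0415,0,0,0,0,0],[0,0,0.02,0,0,0,0],[0,0,0.025,0,0,0,0],[-0.029,-0.015,0,0,0,0.004,0],[-0.029,-0.015,0,0,0,0.004,0],[-0.029,-0.015,0,0,0,0.004,0],[-0.029,-0.015,0,0,0,0.004,0],[0,0,-0.02,0,0,0,0],[0,0,-0.015,0,0,0,0],[0,0,0,0,0,0,0]]]' 40
```

```text
t: 45.9
eef_pos: [0.4091, -0.2984, 0.0729]
ee_rot: [3.141, -0.003, 3.057]
force: [-0.8, -1.1, -2.4]
width: 0.0235
```

```bash
python3 -m jog '[[[0,0,-0.006,0,0,0,0],[0,0,-0.005,0,0,0,0],[0,0,0,0,0,0,0],[0,0,0,0,0,0,0.6],[0,0,0,0,0,0,0.6],[0,0,0,0,0,0,0.6],[0,0,0.03,0,0,0,0.6],[0,0,0.06,0,0,0,0.6],[0,0,0.06,0,0,0,0.6],[0,0,0,0,0,0,0.6]]]' 40;  python3 - <<'E'
from h import *
p,K,V=cam("side"); crop(p,230,120,430,270,4,"pics/s19.png")
p,K,V=cam("wrist"); cv2.imwrite("pics/w19.png",p[:,:,::-1])
E
```

```text
t: 47.15
eef_pos: [0.4124, -0.2998, 0.2185]
ee_rot: [-3.139, 0.01, 3.058]
force: [-0.3, -0.3, -1.5]
width: 0.0523
```

View pics/s19.png

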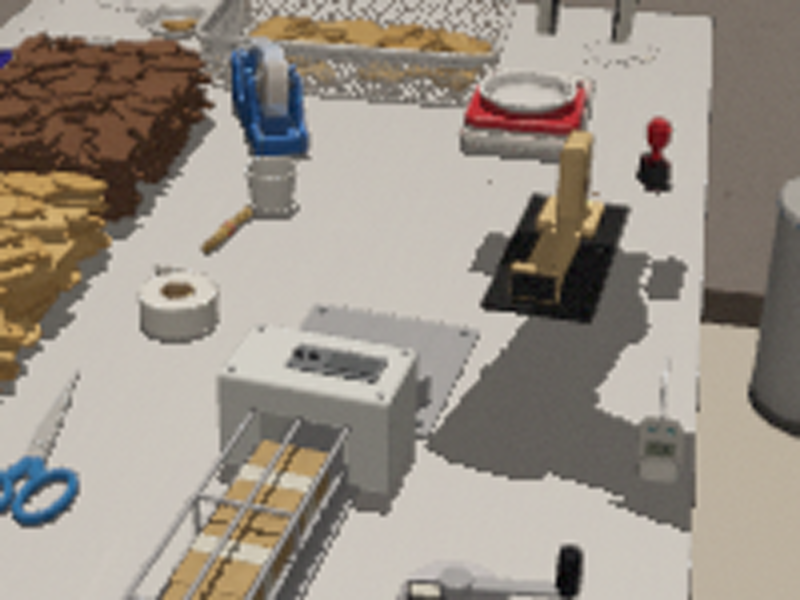

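View pics/w19.png

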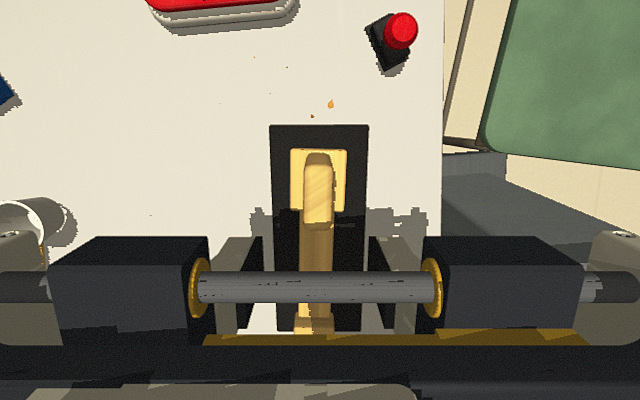

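```bash
python3 - <<'E'
from h import *
out={}
for n,(x0,y0,x1,y1) in {"top":(215,245,245,270),"side":(340,245,390,285)}.items():
    p,K,V=cam(n); g=cv2.cvtColor(p,cv2.COLOR_RGB2HSV)[:,:,2]
    m=np.zeros_like(g); m[y0:y1,x0:x1]=(g[y0:y1,x0:x1]<60)*255
    nn,l,st,ce=cv2.connectedComponentsWithStats(m); i=1+np.argmax(st[1:,4]); print(n,st[i],ce[i]); out[n]=(ce[i],K,V)
    crop(p,x0-30,y0-35,x1+15,y1+15,6,f"pics/k_{n}.png")
P=[K@V[:3] for _,K,V in out.values()]; c=[o[0] for o in out.values()]
X=cv2.triangulatePoints(P[0],P[1],c[0].reshape(2,1),c[1].reshape(2,1)); X=(X[:3]/X[3]).ravel(); print(X)
for (ce,K,V) in out.values(): print(ce,proj(X,K,V))
E
```

```text
top [227 257   6   4  15] [229.46666667 258.13333333]
side [369 257   6  13  60] [371.71666667 262.6       ]
[0.35943217 0.31612267 0.06597813]
[229.46666667 258.13333333] [[229.47012773 258.17649226]]
[371.71666667 262.6       ] [[371.66019072 262.60004915]]
```

View pics/k_top.png

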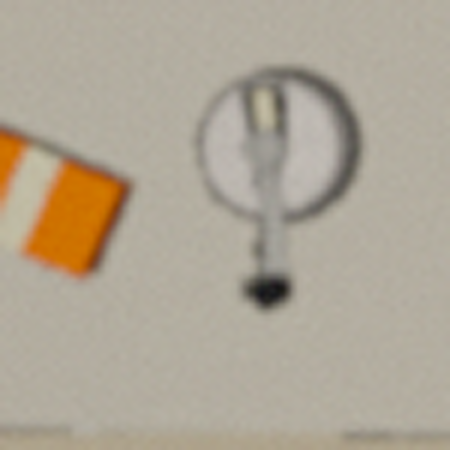

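View pics/k_side.png

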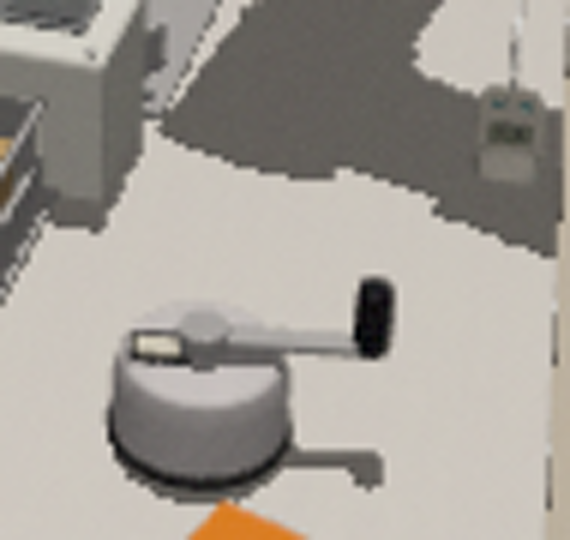

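```bash
python3 - <<'E'
from h import *
p,K,V=cam("top")
for uv,z in (((229.7,235),.06),((231.3,234.2),.042),((231.5,234.2),.03)): print(ray([uv],K,V,z).round(4))
p,K,V=cam("side"); print("hub side",ray([(343.8,264.2)],K,V,.062).round(4))
E
```

```text
[[0.4268 0.3184 0.06  ]]
[[0.4285 0.3173 0.042 ]]
[[0.4281 0.3192 0.03  ]]
hub side [[0.4265 0.3325 0.062 ]]
```

```bash
python3 -m jog '[[[0.003,0.045,0,0,0,-0.1114,0.55],[0.003,0.045,0,0,0,-0.1114,0.55],[0.003,0.045,0,0,0,-0.1114,0.55],[0.003,0.045,0,0,0,-0.1114,0.55],[0.003,0.045,0,0,0,-0.1114,0.55],[0.003,0.045,0,0,0,-0.1114,0.55],[0.003,0.045,0,0,0,-0.1114,0.55],[-0.0118,0.05,-0.01,0,0,-0.1114,0.55],[-0.0118,0.05,-0.01,0,0,-0.1114,0.55],[-0.0118,0.05,-0.01,0,0,-0.1114,0.55],[-0.0118,0.05,-0.01,0,0,-0.1114,0.55],[-0.0118,0.05,-0.01,0,0,-0.1114,0.55],[-0.0118,0.05,-0.01,0,0,-0.1114,0.55],[0,0,0,0,0,0,0.55],[0,0,0,0,0,0,0.55]]]' 30;  python3 - <<'E'
from h import *
p,K,V=cam("wrist"); cv2.imwrite("pics/w20.png",p[:,:,::-1])
print(proj([[.3594,.316,.081],[.4285,.319,.06]],K,V))
E
```

```text
t: 49.32
eef_pos: [0.3595, 0.3158, 0.152]
ee_rot: [-3.14, 0.002, 1.611]
force: [-0.2, -0.5, -0.3]
width: 0.0485
[[315.95115876 223.68133024]
 [316.20368452 301.22001539]]
```

View pics/w20.png

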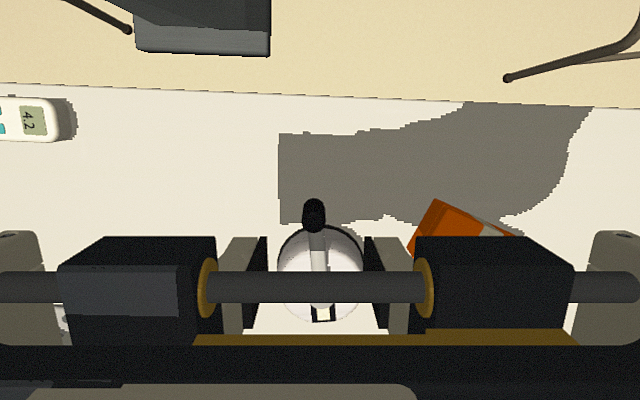

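```bash
python3 -m jog '[[[0,-0.001,-0.03,0,0,0,0.55],[0,0,-0.03,0,0,0,0.55],[0,0,-0.016,0,0,0,0.55],[0,0,0,0,0,0,0.3],[0,0,0,0,0,0,0.3],[0,0,0,0,0,0,0.3]]]' 10;  python3 - <<'E'
from h import *
a=3.185+np.linspace(0,1.28,9); print((np.diff(np.c_[np.cos(a),np.sin(a)],axis=0)*.07).round(4).tolist())
p,K,V=cam("side"); crop(p,310,200,410,290,6,"pics/s21.png")
E
```

```text
t: 50.12
eef_pos: [0.3604, 0.3156, 0.078]
ee_rot: [3.141, -0.002, 1.609]
force: [-0.3, 0.4, 0.4]
width: 0.0275
[[0.0014, -0.0111], [0.0031, -0.0107], [0.0048, -0.0101], [0.0063, -0.0092], [0.0077, -0.0081], [0.0089, -0.0067], [0.0099, -0.0052], [0.0106, -0.0036]]
```

View pics/s21.png

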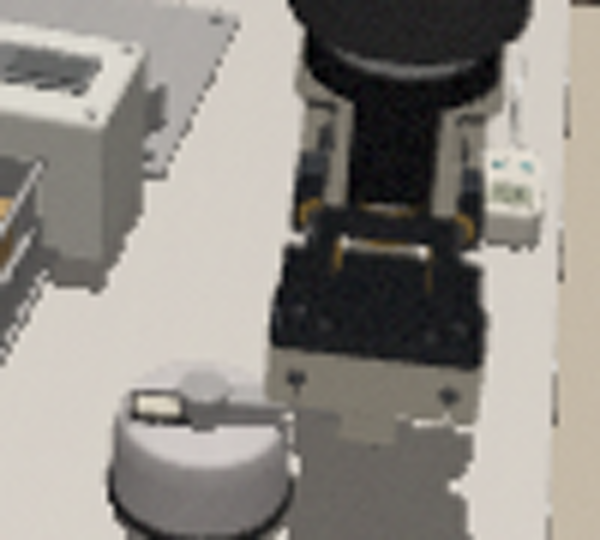

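```bash
python3 -m jog '[[[0.0014,-0.0111,0,0,0,0.16,0.3],[0.0031,-0.0107,0,0,0,0.16,0.3],[0.0048,-0.0101,0,0,0,0.16,0.3],[0.0063,-0.0092,0,0,0,0.16,0.3],[0.0077,-0.0081,0,0,0,0.16,0.3],[0.0089,-0.0067,0,0,0,0.16,0.3],[0.0099,-0.0052,0,0,0,0.16,0.3],[0.0106,-0.0036,0,0,0,0.16,0.3],[0,0,0,0,0,0,0.3],[0,0,0,0,0,0,0.3],[0,0,0,0,0,0,0.3]]]' 10;  python3 - <<'E'
from h import *
p,K,V=cam("side"); crop(p,310,200,410,290,6,"pics/s22.png")
p,K,V=cam("top"); crop(p,185,200,265,260,8,"pics/t22.png")
p,K,V=cam("wrist"); cv2.imwrite("pics/w22.png",p[:,:,::-1])
E
```

```text
t: 51.55
eef_pos: [0.4124, 0.251, 0.0773]
ee_rot: [3.141, 0.0, 2.888]
force: [-1.1, 0.7, 0.8]
width: 0.0265
```

View pics/s22.png

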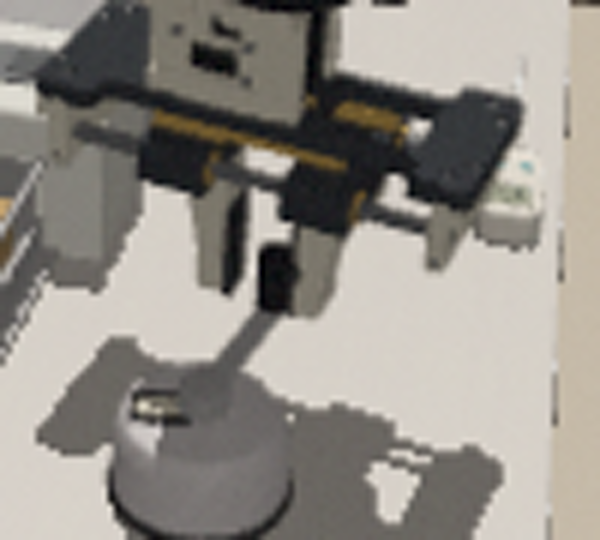

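View pics/w22.png

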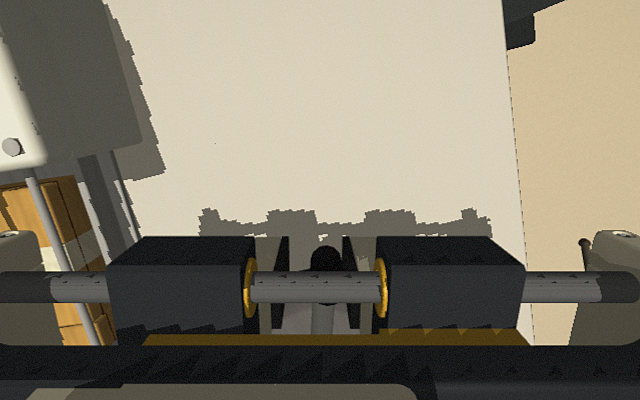

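```bash
for i in 1; do python3 -m jog '[[[0.002,-0.0004,0,0,0,0.03,0.3],[0.002,-0.0004,0,0,0,0.03,0.3],[0,0,0,0,0,0,0.3],[0,0,0,0,0,0,0.3]]]' 10; done; python3 - <<'E'
from h import *
s=monitor.get_state();print(s['force'],s['moment'])
E
python3 -m jog '[[[0.002,-0.0002,0,0,0,0.03,0.3],[0.001,-0.0002,0,0,0,0.0,0.3],[0,0,0,0,0,0,0.3],[0,0,0,0,0,0,0.3]]]' 10
```

```text
t: 52.2
eef_pos: [0.4166, 0.2499, 0.077]
ee_rot: [3.141, -0.0, 2.95]
force: [-5.5, 3.0, 3.1]
width: 0.0264
[-5.51535656  2.95345278  3.07881821] [1.33949719 1.77660747 0.00432812]
t: 52.7
eef_pos: [0.4184, 0.2497, 0.0769]
ee_rot: [-3.142, -0.002, 2.979]
force: [-13.0, 8.7, 7.1]
width: 0.0267
```

```bash
python3 -m jog '[[[-0.0070,0.0012,0,0,0,-0.09,0.3],[-0.0106,0.0036,0,0,0,-0.16,0.3],[-0.0099,0.0052,0,0,0,-0.16,0.3],[-0.0089,0.0067,0,0,0,-0.16,0.3],[-0.0077,0.0081,0,0,0,-0.16,0.3],[-0.0063,0.0092,0,0,0,-0.16,0.3],[-0.0048,0.0101,0,0,0,-0.16,0.3],[-0.0031,0.0107,0,0,0,-0.16,0.3],[-0.0014,0.0111,0,0,0,-0.16,0.3],[0,0.003,0,0,0,0,0.5],[0,0,0,0,0,0,0.5],[0,0,0,0,0,0,0.5],[0,0,0.03,0,0,0,0.55],[0,0,0.05,0,0,0,0.55],[0,0,0.06,0,0,0,0.55]]]' 10
python3 -m jog '[[[0.018,-0.06,0,0,0,0.1,0.55],[0.018,-0.06,0,0,0,0.1,0.55],[0.01,-0.06,0,0,0,0.1,0.55],[0.01,-0.06,0,0,0,0.1,0.55],[0,-0.06,0,0,0,0.1,0.55],[0,-0.06,0,0,0,0.1,0.55],[0,-0.06,0,0,0,0.1,0.55],[0,-0.06,0,0,0,0.1,0.55],[0,-0.06,0,0,0,0.1,0.55],[0,-0.06,0,0,0,0.1,0.55],[0,-0.06,0,0,0,0.1,0.55],[0,-0.05,0,0,0,0,0.55],[0,0,0,0,0,0,0.55]]]'
python3 - <<'E'
from h import *
p,K,V=cam("side"); crop(p,230,120,430,270,4,"pics/s23.png")
p,K,V=cam("top"); crop(p,165,120,465,280,2.6,"pics/t23.png")
E
python3 meas.py
```

```text
t: 54.58
eef_pos: [0.3597, 0.3172, 0.2179]
ee_rot: [-3.14, 0.002, 1.611]
force: [1.6, 1.0, -0.7]
width: 0.0479
t: 56.2
eef_pos: [0.4148, -0.3944, 0.216]
ee_rot: [-3.141, -0.002, 2.707]
force: [-0.7, 0.7, 0.1]
width: 0.0483
brown [189.5 242.6] ctr [0.4013 0.4445 0.034 ] LxW [0.0549 0.089 ] yaw 1.184
brown [237.3 184.6] ctr [0.5786 0.3047 0.034 ] LxW [0.059  0.2577] yaw 1.45
```

View pics/s23.png

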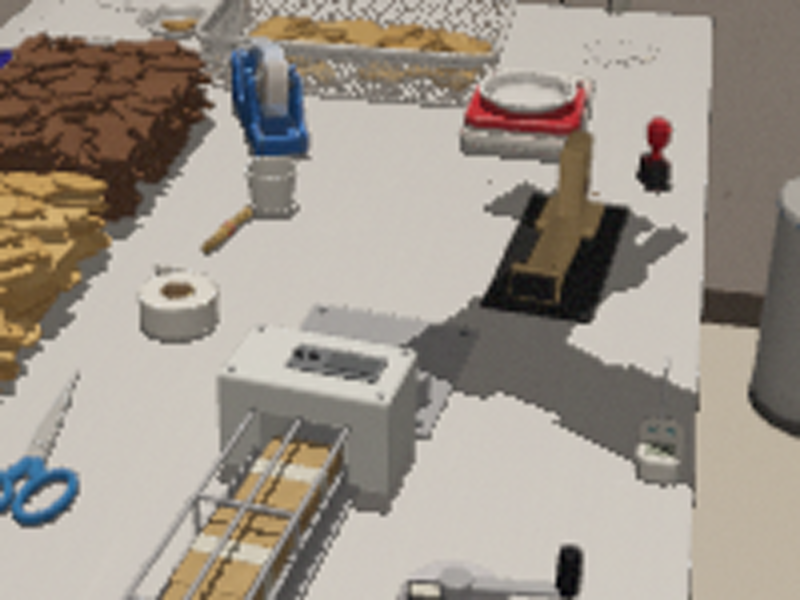

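View pics/t23.png

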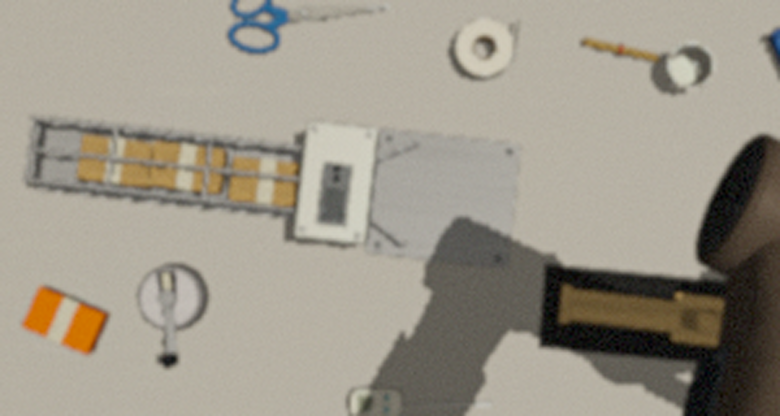

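The last carton may have shifted, since there is a small gap before it. I'll check its centre.

```bash
python3 - <<'E'
from h import *
p,K,V=cam("top"); crop(p,180,150,310,215,6,"pics/t24.png")
w=ray([(267.7,190),(237.3,183.5),(210.4,178.5)],K,V,.034)-[.5617,.1299,0]
print(np.c_[w@[.995,-.0993,0],w@[.0993,.995,0]].round(4))
E
```

```text
[[-0.0066  0.0815]
 [ 0.0028  0.1757]
 [ 0.0088  0.259 ]]
```

View pics/t24.png

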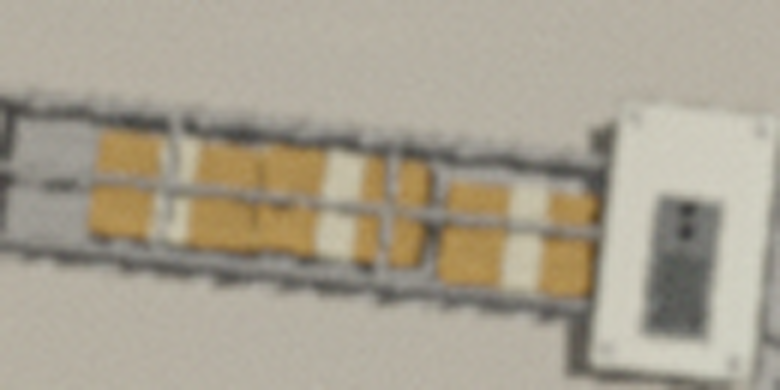

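The last carton's centre is at y ≈ 0.082–0.084, set back about 8 mm and 6 mm sideways. It appears to have been knocked after I put the stick back. It is still out, but the margin is only a few mm and there is plenty of time, so I'll push it again with the stick.

```bash
python3 -m jog '[[[-0.001,0.032,0,0,0,0.117,0.95],[-0.001,0.032,0,0,0,0.117,0.95],[-0.002,0.032,-0.018,0,0,0.117,0.95],[0,0,0,0,0,0,0.95],[0,0,0,0,0,0,0.95]]]' 40; python3 - <<'E'
from h import *
p,K,V=cam("wrist"); crop(p,240,110,400,250,4,"pics/w25.png")
E
```

```text
t: 57.02
eef_pos: [0.4125, -0.2948, 0.1999]
ee_rot: [-3.141, 0.001, 3.062]
force: [-0.0, -0.9, 0.8]
width: 0.0829
```

View pics/w25.png

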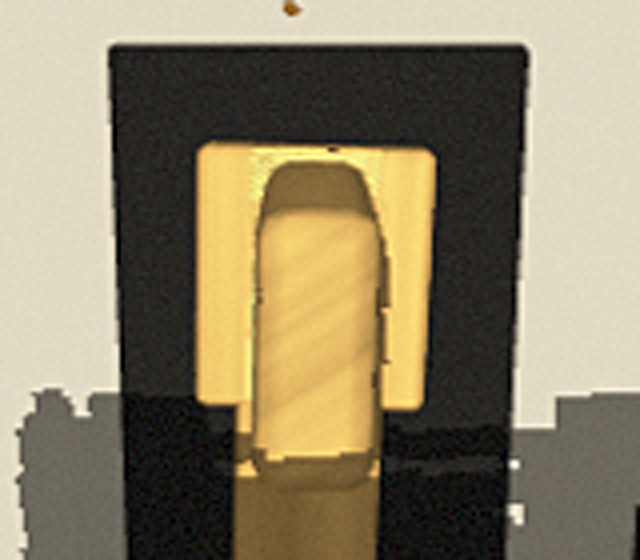

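```bash
python3 -m jog '[[[-0.003,-0.0036,-0.04,0,0,-0.004,0.95],[0,0,-0.04,0,0,0,0.95],[0,0,-0.04,0,0,0,0.95],[0,0,-0.019,0,0,0,0.95],[0,0,0,0,0,0,0.5],[0,0,0,0,0,0,0],[0,0,0,0,0,0,0],[0,0,0,0,0,0,0],[0,0,0,0,0,0,0],[0,0,0,0,0,0,0],[0,0,0,0,0,0,0],[0,0,0,0,0,0,0],[0,0,0,0,0,0,0],[0,0,0,0,0,0,0]]]' 40
```

```text
t: 58.82
eef_pos: [0.4091, -0.299, 0.0602]
ee_rot: [-3.141, 0.0, 3.057]
force: [1.3, 0.6, 2.9]
width: 0.0237
```

```bash
python3 -m jog '[[[0,0,0.02,0,0,0,0],[0,0,0.025,0,0,0,0],[0.0288,0.0141,0,0,0,-0.004,0],[0.0288,0.0141,0,0,0,-0.004,0],[0.0288,0.0141,0,0,0,-0.004,0],[0.0288,0.0141,0,0,0,-0.004,0],[0,0,0,0,0,0,0],[0,0,0,0,0,0,0]]]' 40;  python3 - <<'E'
from h import *
s=monitor.get_state(); p,K,V=cam("side"); crop(p,230,120,430,270,4,"pics/s26.png")
t=s['eef_pos']; d=np.array([.0993,.995,0]); x=np.array([.995,-.0993,0])
c=t+d*.17; 
pts=[c+x*a*.022+np.array([0,0,-.056+h]) for a,h in((-1,0),(1,0),(1,.032),(-1,.032))]
q=proj(pts,K,V); print(((q-[230,120])*4).round(0).tolist())
E
```

```text
t: 59.82
eef_pos: [0.5231, -0.2424, 0.1043]
ee_rot: [3.141, -0.002, 3.04]
force: [-0.4, 0.4, -2.4]
width: 0.0238
[[421.0, 277.0], [371.0, 269.0], [372.0, 236.0], [422.0, 243.0]]
```

View pics/s26.png

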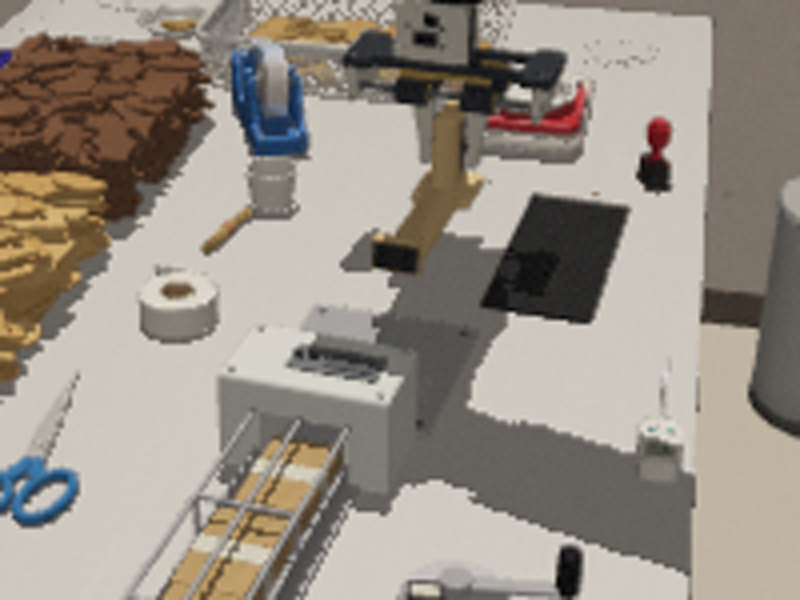

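```bash
python3 -m jog '[[[0.001,0,-0.022,0,0,0,0],[0,0,-0.0185,0,0,0,0],[0.001,0.01,0,0,0,0,0],[0.002,0.02,0,0,0,0,0],[0.002,0.02,0,0,0,0,0],[0.002,0.02,0,0,0,0,0],[0.002,0.02,0,0,0,0,0],[0.002,0.02,0,0,0,0,0],[0.002,0.02,0,0,0,0,0],[0.002,0.02,0,0,0,0,0],[0.002,0.02,0,0,0,0,0],[0.002,0.02,0,0,0,0,0],[0.002,0.02,0,0,0,0,0],[0.002,0.02,0,0,0,0,0],[0.002,0.02,0,0,0,0,0],[0.001,0.008,0,0,0,0,0],[0,0,0,0,0,0,0],[0,0,0,0,0,0,0]]]' 40
python3 -m jog '[[[-0.004,-0.0415,0,0,0,0,0],[-0.004,-0.0415,0,0,0,0,0],[-0.004,-0.0415,0,0,0,0,0],[-0.004,-0.0415,0,0,0,0,0],[-0.004,-0.0415,0,0,0,0,0],[-0.005,-0.0475,0,0,0,0,0],[0,0,0.02,0,0,0,0],[0,0,0.025,0,0,0,0],[-0.029,-0.016,0,0,0,0.004,0],[-0.029,-0.016,0,0,0,0.004,0],[-0.029,-0.015,0,0,0,0.004,0],[-0.029,-0.015,0,0,0,0.004,0],[0,0,-0.02,0,0,0,0],[0,0,-0.015,0,0,0,0],[0,0,0,0,0,0,0]]]' 40
```

```text
t: 62.12
eef_pos: [0.551, 0.0152, 0.0644]
ee_rot: [3.142, -0.0, 3.04]
force: [0.8, -1.3, -1.9]
width: 0.0238
t: 64.0
eef_pos: [0.4093, -0.3015, 0.0734]
ee_rot: [3.141, -0.003, 3.056]
force: [1.2, -0.2, -0.1]
width: 0.0242
```

```bash
python3 -m jog '[[[0,0,-0.007,0,0,0,0],[0,0,-0.005,0,0,0,0],[0,0,0,0,0,0,0],[0,0,0,0,0,0,0.6],[0,0,0,0,0,0,0.6],[0,0,0,0,0,0,0.6],[0,0,0.03,0,0,0,0.6],[0,0,0.06,0,0,0,0.6],[0,0,0.06,0,0,0,0.6],[0,-0.06,0.02,0,0,0,0.6],[0,-0.06,0.02,0,0,0,0.6],[0,-0.06,0,0,0,0,0.6],[0,-0.06,0,0,0,0,0.6],[0,0,0,0,0,0,0.6],[0,0,0,0,0,0,0.6]]]' 40;  python3 - <<'E'
from h import *
p,K,V=cam("side"); crop(p,200,140,400,290,4,"pics/s27.png")
p,K,V=cam("top"); crop(p,165,120,465,280,2.6,"pics/t27.png"); crop(p,180,150,310,215,6,"pics/t28.png")
E
python3 meas.py
```

```text
t: 65.88
eef_pos: [0.4097, -0.5402, 0.2514]
ee_rot: [3.141, -0.001, 3.055]
force: [0.0, -0.1, 0.2]
width: 0.0526
brown [189.4 242.7] ctr [0.401  0.4448 0.034 ] LxW [0.0552 0.0891] yaw 1.19
brown [234.9 184.1] ctr [0.58  0.312 0.034] LxW [0.0597 0.2558] yaw 1.451
```

View pics/s27.png

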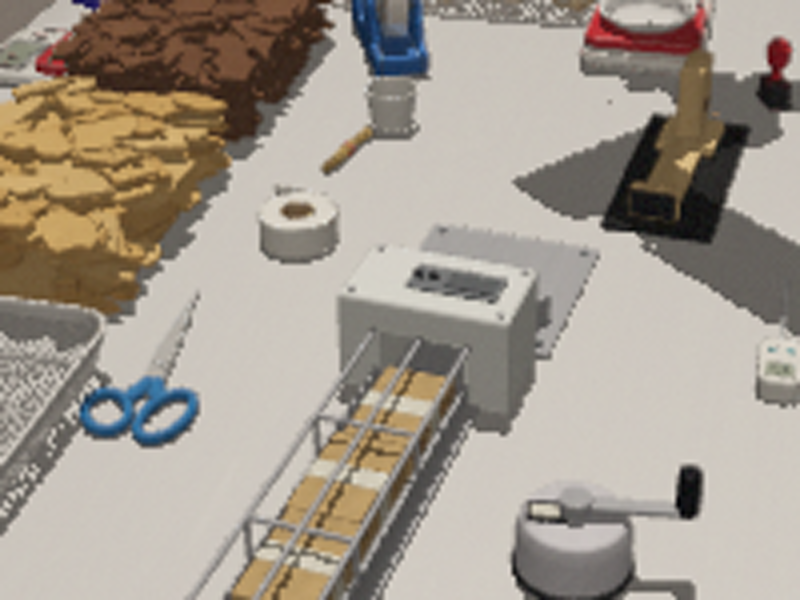

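View pics/t27.png

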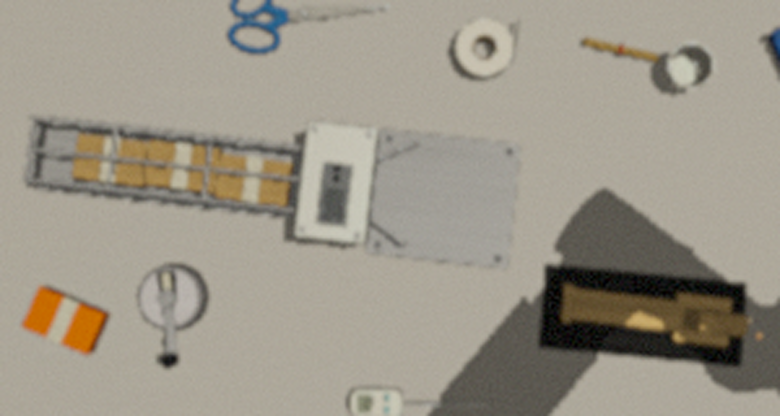

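View pics/t28.png

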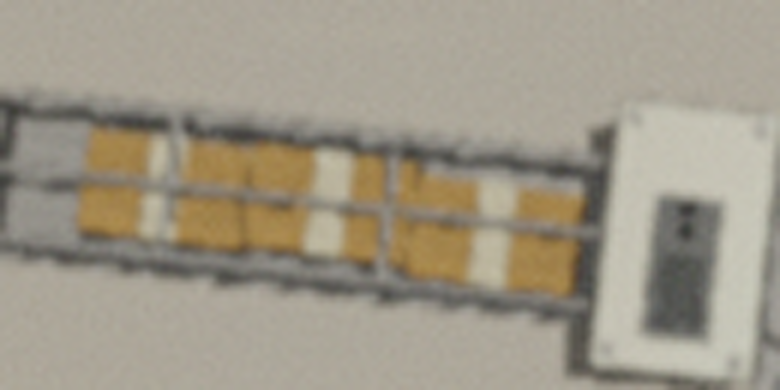

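```bash
python3 - <<'E'
from h import *
from station import job_done
for n,(x0,y0,x1,y1) in {"top":(215,245,245,270),"side":(340,245,390,285)}.items():
    p,K,V=cam(n); g=cv2.cvtColor(p,cv2.COLOR_RGB2HSV)[:,:,2]
    m=np.zeros_like(g); m[y0:y1,x0:x1]=(g[y0:y1,x0:x1]<60)*255
    nn,l,st,ce=cv2.connectedComponentsWithStats(m); i=1+np.argmax(st[1:,4]); print(n,ce[i])
p,K,V=cam("top")
z=lambda X,Y:((X+.5)/2.6-.5+165,(Y+.5)/2.6-.5+120)
print("tip",ray([z(563,284),z(560,323)],K,V,.037).mean(0).round(4))
w=ray([((490.5)/6-.5+180,237.5/6-.5+150)],K,V,.034)-[.5617,.1299,0]; print("last carton",w@[.995,-.0993,0],w@[.0993,.995,0])
print(job_done())
E
```

```text
top [229.625  258.0625]
side [371.71666667 262.6       ]
tip [ 0.4275 -0.1307  0.037 ]
last carton [-0.00598457] [0.10126383]
the job is handed in; nothing more can be done
None
```

I handed the job in at about 66 s of the 210 s. All three cartons went through the tunnel with the push stick, the lever was swung to its stop and let back, and the stick lies on its mat. The hand-in reports no verdict.

**Cartons:** A late check showed the last carton set back about 8 mm and 6 mm sideways. That probably happened while I was working the lever. It was still out, at y ≈ 0.082–0.084 m against the 0.078 m limit. I pushed it again with the stick for margin, which was after the lever had been logged. My last check put it at y ≈ 0.10 m and x ≈ -6 mm. The other two are further along the lane, against it.

**Lever:** I judged the stop from the contact force, which rose to about 13–15 N there. I had no direct reading of the lever angle. Afterwards the knob was back at its starting pixels in both cameras.

**Stick:** It is upright along the mat. Its tip is at (0.4275, -0.131), which puts its middle within about 5 mm of the mat's centre.

**Other items:** The cup, the label roll and the orange look-alike look unmoved in the last pictures. I never worked near the ties. I saw no slackening of the grip.

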